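# Make up two sign-painting kits

## Task

Make up two painters' kits from the stock in the middle of the table, one thing to a bay: in the large three-bay tray the thick roll of masking tape lying flat in the middle bay, with the tall bottle and the large cup in the bays at its two ends; in the small two-bay tray the short bottle and the small cup, either way round. Set each thing down on the floor of its bay rather than dropping it, bottles and cups standing upright with cups mouth up, and leave the spare things (wide thin tape roll, jar, sanding block) where they are.

Things in the scene. Friction and masses are not known exactly. Their poses are not given: they have to be found in the camera images.
- large_tray: Large kit tray: grey plastic, fixed to the table, 280 mm long (its x axis) by 96 mm wide (its y axis), three square bays in a row, 88 by 88 mm inside, centred at x = -92, 0 and +92 mm. Floor 4 mm thick, walls and dividers 4 mm thick, their tops 14 mm above the table. Origin at the centre of its underside.
- small_tray: Small kit tray: grey plastic, fixed to the table, 172 mm long (its x axis) by 88 mm wide (its y axis), two square bays in a row, 80 by 80 mm inside, centred at x = -42 and +42 mm. Floor 4 mm thick, walls and divider 4 mm thick, their tops 14 mm above the table. Origin at the centre of its underside.
- tall_bottle: Tall white plastic paint bottle, closed, standing, rigid: straight body 58 mm in diameter up to 105 mm, shoulder to 113 mm, cap 32 mm in diameter with a small flap, 138 mm high in all; about 0.26 kg. Origin at the centre of its underside, z up.
- short_bottle: Short white plastic paint bottle of the same pattern: straight body 44 mm in diameter up to 62 mm, shoulder to 70 mm, cap 26 mm in diameter, 92 mm high in all; about 0.10 kg. Origin at the centre of its underside, z up.
- large_cup: Large empty off-white paper cup, standing mouth up, stiff: 85 mm high, 56 mm across the foot, widening evenly to 66 mm across the rim, wall 2.5 mm; about 30 g. Origin at the centre of its underside, z up.
- small_cup: Small empty off-white paper cup, standing mouth up, stiff: 55 mm high, 42 mm across the foot, widening evenly to 52 mm across the rim, wall 2.5 mm; about 20 g. Origin at the centre of its underside, z up.
- thick_roll: Thick roll of beige masking tape lying flat: 66 mm outside diameter, 38 mm hole, 36 mm high; about 80 g. Origin at the centre of its underside, z up.
- flat_roll: Spare: wide, thin roll of beige masking tape lying flat, 88 mm outside diameter, 66 mm hole, 16 mm high. Stays in the stock. Origin at the centre of its underside, z up.
- jar: Spare: squat white jar with a dark screw lid, 64 mm in diameter, 50 mm high. Stays in the stock. Origin at the centre of its underside, z up.
- sanding_block: Spare: cork sanding block, 68 mm (its x axis) by 40 mm (its y axis), 26 mm high. Stays in the stock. Origin at the centre of its underside, z up.
Things that resemble listed ones, but are neither listed nor needed, are in the scene too. Of the things that look like the thick_roll, take the one that is farthest to the robot's left at the start.

How it is judged:
By the outcome, as a careful person would: the job done as asked, in the order asked, and still so for the second after the job is handed in, with the robot touching nothing.
It also fails if it takes over 138 s, if anything falls off the work surface, if the arm or the gripper's body presses on something with over 40 N, if the wrist force passes 120 N, or if a joint passes its speed limit or range.

## Robot

A 6-joint arm with a two-finger parallel gripper is mounted at the origin on the work surface. World frame = base frame: x ahead of the robot, y to its left, z up, the work surface at z = 0. Lengths are in m, angles in degrees, forces in N, time in s.
With the tool pointing down it reaches from about 0.35 to 0.875 m from the base axis. Payload 4.2 kg.
Tool frame: the origin (TCP) lies midway between the tips of the shut fingers; the grasp point (between the pads) lies 19 mm behind it (manip.pinch_z is the distance from the TCP to the grasp point, in m); z points along the fingers, y is the direction in which the jaws open and shut (so a half turn about z gives the same grasp; the last joint's range is limited). The gripper opens to 85 mm and grips with 20 to 120 N. Pads are 22 mm wide; open, the fingers measure 114 mm over their backs; the gripper's body (76 mm by 85 mm) begins 54 mm behind the grasp point. The pads swing forward as they close: fully open they stand 13 mm farther back than shut.
Start: joints at [-60.355, 22.042, 0.453, 0, -68.411, -14.817], TCP at [0.16, -0.604, 0.194] pointing down, gripper open.
Joint ranges: [-179.83, 179.83], [-69.29, 118.12], [-61.27, 80.66], [-181.25, 117.63], [-171.15, -9.14], [-177.46, 177.46]. Speed limits (degrees/s): [159.86, 159.86, 180, 180, 180, 180].

## Interface

Orientations are given as [roll, pitch, yaw] about the fixed x, y, z axes, in that order (R = Rz(yaw) Ry(pitch) Rx(roll)).
In Python, from cell import manip, grab_frame, camera_params, workorder gives the robot as it stands.
- The arm moves only by the shell command python3 -m jog 'ROWS' [FORCE]. ROWS is JSON, a list of rows, each an object of numbers: "x", "y", "z": the shift along the tool's x, y, z normalised to -1 to 1, where 1 is 0.15 m; "ax", "ay", "az": the turn, a rotation vector about the tool's x, y, z normalised to -1 to 1, where 1 is 1.5 rad; "jaw": the opening, from 0 (shut) to 1 (fully open). A call has 1 to 20 rows; each row is the pose to reach, as a shift and turn from the pose commanded when the call began, along the tool's axes at that moment; what a row does not reach only later rows make up. A row lasts 1/8 s, in which the tool goes at most 62.5 mm and 10.7 degrees, less where a joint would pass 70% of its speed; a pose out of reach is approached as far as the arm can. A call with a number of a shift or a turn outside -1 to 1 is refused whole. A call with a gripper value outside its range is refused whole. The fingers move at their own pace and stop on an object; FORCE is the grip in N (left out, the last holds). Time passes only in rows, so rows that repeat a pose let the fingers close. It gives the time, the measured TCP pose, the force and the opening at its end, in the units of the state.
- manip.state(): the state, without advancing time (a new reading comes with each control period).
- grab_frame(name): name is "scene" or "top" or "wrist"; returns the picture (384x512x3 uint8, red, green, blue); there is no depth.
- camera_params(name): a dict with "mtx" (3x3 intrinsics, pixels), "camera_from_world" (4x4, takes a point from world to camera coordinates). Camera axes: x right, y down, z forward; pixel columns grow to the right and rows downward; lengths in m; the calibration is good to about 2 mm. The wrist camera is an equidistant fisheye: a pixel r from the principal point sees the ray r / f radians off the axis. A picture is of the moment at which its call begins: read the wrist's pose just before it. camera_params takes no time and is no camera call; for the wrist camera it gives the pose at the moment of the call.
- workorder.job_done(): hands the job in, once; it reports no verdict.
The state is a dict: "time": time; "joint_pos": joint angles; "qvel": joint speeds; "joint_torque": joint torques, N m; "position": TCP position; "orientation": TCP orientation; "contact_force": force on the tool from outside, world axes, zero at the start; "moment": the same for the moment, N m; "grip_width": opening from 0.0 (shut) to 1.0 (fully open).
Only numpy, scipy, OpenCV 4.12 (cv2) and the standard library are available. Lean on these libraries where they do the work, as an engineer would, in place of code of your own. Each camera call takes 0.05 s, during which the arm holds its last target.

## Working session

There is one attempt and no reset: what is moved stays moved. The work goes in short steps, Python scripts to look and compute and a shell command to move; the robot and the scene stay as the last step left them, time stands still between calls to the robot, and variables do not carry over. Pictures are saved under pics/ and viewed, and the job is handed in when it is done.

```bash
ls; mkdir -p pics
python3 - <<'E'
from cell import manip, grab_frame, camera_params
import cv2
print(manip.state(), manip.pinch_z)
for n in ("scene","top","wrist"):
    p=camera_params(n); print(n,p["mtx"],p["camera_from_world"])
    cv2.imwrite(f"pics/{n}0.png",cv2.cvtColor(grab_frame(n),cv2.COLOR_RGB2BGR))
E
```

```text
pics
{'time': 0.0, 'joint_pos': array([-6.03549729e+01,  2.20919916e+01,  3.79954700e-01, -3.03597154e-02,
       -6.84103708e+01, -1.48165688e+01]), 'qvel': array([ 0.03226675, -0.04764045,  0.07944031,  0.13904327, -0.0236277 ,
        0.03162399]), 'joint_torque': array([ 5.41799072e-04, -3.92290592e+01,  1.88405836e+01,  4.18636858e+00,
       -4.60549607e-03,  6.42884572e-06]), 'position': array([ 0.15980807, -0.60353822,  0.19280635]), 'orientation': array([ 1.79874447e+02, -4.03545591e-03, -1.65182738e+02]), 'contact_force': array([0.20773163, 0.15119461, 0.3620795 ]), 'moment': array([ 0.02688098,  0.01090122, -0.01776808]), 'grip_width': 1.0044485088718902} 0.0187
scene [[378.33294958   0.         251.84111527]
 [  0.         378.33294958 189.75732147]
 [  0.           0.           1.        ]] [[-0.65682604  0.75393157 -0.01291331  0.3404635 ]
 [ 0.5840819   0.49787259 -0.64107037 -0.23889035]
 [-0.476894   -0.42861414 -0.76737346  1.31520848]
 [ 0.          0.          0.          1.        ]]
top [[371.69611925   0.         256.12869166]
 [  0.         371.69611925 184.35462231]
 [  0.           0.           1.        ]] [[ 0.01848306 -0.99980572 -0.00684842 -0.04974093]
 [-0.98057094 -0.01678873 -0.19544504  0.49633938]
 [ 0.19529209  0.01032778 -0.98069074  0.9581571 ]
 [ 0.          0.          0.          1.        ]]
wrist [[297.31863964   0.         256.53920536]
 [  0.         297.31863964 194.13817685]
 [  0.           0.           1.        ]] [[-0.25508295  0.96691352  0.00330763  0.62290535]
 [ 0.92248364  0.24233389  0.30049663 -0.03997352]
 [ 0.28975271  0.0797028  -0.95377714  0.3811504 ]
 [ 0.          0.          0.          1.        ]]
```

View pics/top0.png

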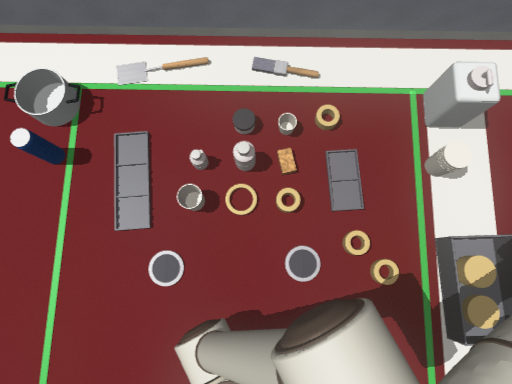

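View pics/scene0.png

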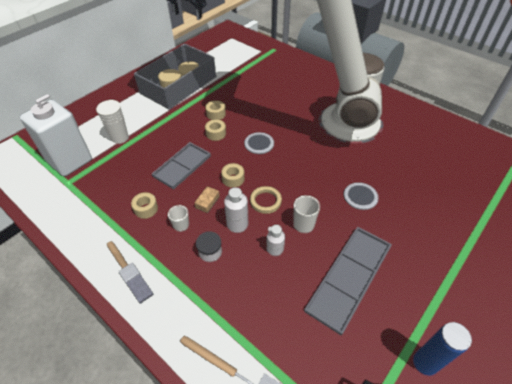

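View pics/wrist0.png

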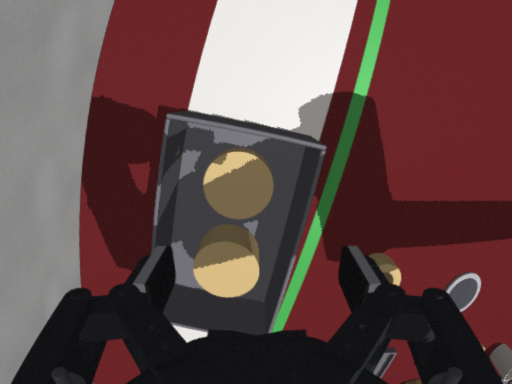

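The top view has +x up and +y left. Next I'll measure in upscaled crops.

```bash
cat > h.py <<'E'
import numpy as np, cv2
from cell import manip, grab_frame, camera_params
def proj(n,P,p=None):
    p=p or camera_params(n); P=np.atleast_2d(P).astype(float)
    c=P@p["camera_from_world"][:3,:3].T+p["camera_from_world"][:3,3]
    K=p["mtx"]
    if n=="wrist":
        r=np.hypot(c[:,0],c[:,1]); th=np.arctan2(r,c[:,2]); s=th/np.maximum(r,1e-9)
        return np.c_[K[0,0]*c[:,0]*s+K[0,2],K[1,1]*c[:,1]*s+K[1,2]]
    return np.c_[K[0,0]*c[:,0]/c[:,2]+K[0,2],K[1,1]*c[:,1]/c[:,2]+K[1,2]]
def back(n,uv,z,p=None):
    p=p or camera_params(n); K=p["mtx"];T=p["camera_from_world"];R=T[:3,:3];o=-R.T@T[:3,3]
    x,y=(uv[0]-K[0,2])/K[0,0],(uv[1]-K[1,2])/K[1,1]
    if n=="wrist":
        r=np.hypot(x,y); d=np.array([x/r*np.sin(r),y/r*np.sin(r),np.cos(r)]) if r>1e-9 else np.array([0,0,1.])
    else: d=np.array([x,y,1.])
    d=R.T@d; return o+d*(z-o[2])/d[2]
def circ(x,y,r,z,m=60):
    a=np.linspace(0,2*np.pi,m); return np.c_[x+r*np.cos(a),y+r*np.sin(a),np.full(m,z)]
E
python3 - <<'E'
from h import *
for n,u0,v0,w,h in (("top",105,95,300,190),):
    im=cv2.imread(f"pics/{n}0.png")
    for k,(a,b,c,d) in {"L":(105,120,110,115),"M":(170,95,135,125),"R":(265,95,140,195)}.items():
        s=5 if k!="R" else 3
        cv2.imwrite(f"pics/top0{k}.png",cv2.resize(im[b:b+d,a:a+c],None,fx=s,fy=s,interpolation=cv2.INTER_CUBIC))
for nm,uv,z in [("roll a",(288,200),.018),("roll b",(327,117),.018),("roll c",(357,243),.018),("roll d",(385,271),.018),("flat",(241,199),.008),("tallb cap",(243,148),.138),("shortb cap",(198,155),.092),("lcup",(190,197),.05),("scup",(287,124),.03),("ltray",(132,180),.01),("stray",(345,180),.01),("jar",(244,121),.05),("blk",(287,161),.026)]:
    print(nm,back("top",uv,z).round(3))
im=cv2.imread("pics/scene0.png"); cv2.imwrite("pics/scene0c.png",cv2.resize(im[80:335,90:400],None,fx=2.5,fy=2.35))
E
```

```text
roll a [ 0.461 -0.13   0.018]
roll b [ 0.706 -0.242  0.018]
roll c [ 0.346 -0.316  0.018]
roll d [ 0.274 -0.388  0.018]
flat [0.463 0.001 0.008]
tallb cap [ 0.572 -0.007  0.138]
shortb cap [0.565 0.113 0.092]
lcup [0.459 0.136 0.05 ]
scup [ 0.678 -0.125  0.03 ]
ltray [0.511 0.311 0.01 ]
stray [ 0.522 -0.291  0.01 ]
jar [ 0.677 -0.004  0.05 ]
blk [ 0.57  -0.126  0.026]
```

View pics/top0M.png

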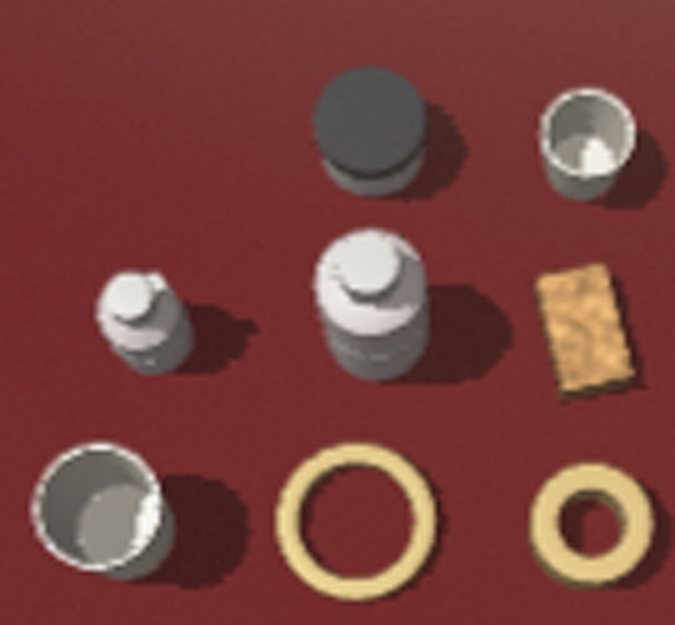

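View pics/top0R.png

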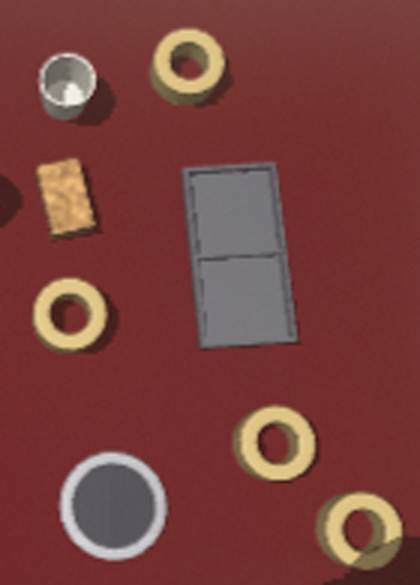

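View pics/scene0c.png

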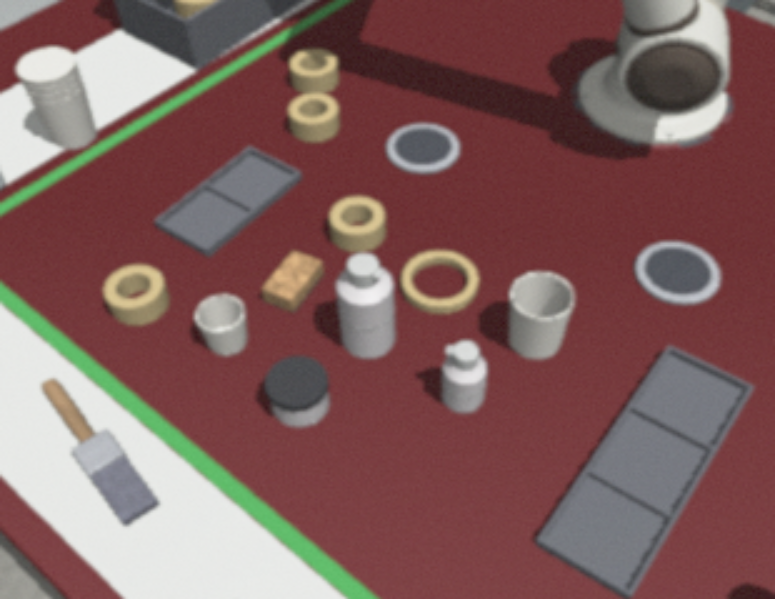

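Thick-roll lookalikes are at (288,200), (327,117), (357,243) and (385,271) in the top view. The flat roll at (241,199) is ruled out because it's thin. The farthest left is (288,200), at y≈-0.13. Now I'll fit silhouettes in both cameras.

```bash
cat >> h.py <<'E'
from scipy.optimize import minimize
S=8
PROF={"tall_bottle":[(.029,0),(.029,.105),(.016,.113),(.016,.138)],"short_bottle":[(.022,0),(.022,.062),(.013,.070),(.013,.092)],
"large_cup":[(.028,0),(.033,.085)],"small_cup":[(.021,0),(.026,.055)],"thick_roll":[(.033,0),(.033,.036)],"flat_roll":[(.044,0),(.044,.016)],"jar":[(.032,0),(.032,.05)]}
def objmask(im):
    b,g,r=[im[...,i].astype(float) for i in range(3)]
    return (g/np.maximum(r,1)>0.6)
def rend(n,prof,x,y,win,p,z0=0):
    u0,v0,w,h=win; m=np.zeros((h*S,w*S),np.uint8)
    for (r1,z1),(r2,z2) in zip(prof[:-1],prof[1:]):
        q=proj(n,np.vstack([circ(x,y,r1,z0+z1),circ(x,y,r2,z0+z2)]),p)
        q=((q-[u0,v0]+.5)*S).astype(np.float32)
        cv2.fillConvexPoly(m,cv2.convexHull(q).round().astype(np.int32),1)
    return cv2.resize(m.astype(np.float32),(w,h),interpolation=cv2.INTER_AREA)
def fit(n,im,name,x,y,p=None,z0=0):
    p=p or camera_params(n); prof=PROF[name]
    q=proj(n,np.vstack([circ(x,y,r+.012,z+z0) for r,z in prof]),p)
    u0,v0=np.floor(q.min(0)).astype(int); u1,v1=np.ceil(q.max(0)).astype(int); win=(u0,v0,u1-u0,v1-v0)
    mk=objmask(im)[v0:v1,u0:u1]
    mk=cv2.morphologyEx(mk.astype(np.uint8),cv2.MORPH_CLOSE,np.ones((3,3)))
    cs,_=cv2.findContours(mk,cv2.RETR_EXTERNAL,cv2.CHAIN_APPROX_NONE)
    t=proj(n,[x,y,z0+prof[-1][1]/2],p)[0]-[u0,v0]
    c=max(cs,key=lambda c:cv2.contourArea(c)-2*np.linalg.norm(c.reshape(-1,2).mean(0)-t)**2)
    mm=np.zeros_like(mk); cv2.drawContours(mm,[c],-1,1,-1); mm=mm.astype(np.float32)
    f=lambda v:np.abs(rend(n,prof,v[0]/1e3,v[1]/1e3,win,p,z0)-mm).sum()
    r=minimize(f,[x*1e3,y*1e3],method="Nelder-Mead",options=dict(initial_simplex=[[x*1e3,y*1e3],[x*1e3+6,y*1e3],[x*1e3,y*1e3+6]],xatol=.2))
    return r.x.round(1),round(float(r.fun/mm.sum()),3)
E
python3 - <<'E'
from h import *
I={n:cv2.imread(f"pics/{n}0.png") for n in("top","scene")}
for k,x,y in [("thick_roll",.461,-.13),("tall_bottle",.572,-.007),("short_bottle",.565,.113),("large_cup",.459,.136),("small_cup",.678,-.125),("flat_roll",.463,.001),("jar",.677,-.004)]:
    print(k,[fit(n,I[n],k,x,y) for n in I])
# trays: min area rect
for nm,(u,v),L,W in (("large",(132,180),.28,.096),("small",(345,180),.172,.088)):
  for n,uv in (("top",(u,v)),("scene",(350,278) if nm=="large" else (182,165))):
    m=objmask(I[n]).astype(np.uint8); _,lab=cv2.connectedComponents(m)
    l=lab[uv[1],uv[0]]; cs,_=cv2.findContours((lab==l).astype(np.uint8),cv2.RETR_EXTERNAL,cv2.CHAIN_APPROX_NONE)
    pts=np.array([back(n,q,.010)[:2] for q in cs[0].reshape(-1,2)],np.float32)*1000
    (c,s,a)=cv2.minAreaRect(pts); print(nm,n,np.round(c,1),np.round(s,1),round(a,2),cv2.boxPoints((c,s,a)).round(0).tolist())
E
```

```text
thick_roll [(array([ 461.5, -128.4]), 0.041), (array([ 459.8, -126.4]), 0.149)]
tall_bottle [(array([575.1,  -7.1]), 0.047), (array([573.1,  -5.8]), 0.202)]
short_bottle [(array([569.7, 121.3]), 0.062), (array([566.3, 121.9]), 0.165)]
large_cup [(array([457.8, 133.2]), 0.056), (array([455.8, 132.7]), 0.125)]
small_cup [(array([ 677.8, -123.8]), 0.079), (array([ 677.4, -122.4]), 0.156)]
flat_roll [(array([463.7,   2.2]), 0.037), (array([461.9,   2.9]), 0.168)]
jar [(array([686.6,  -2.2]), 0.072), (array([ 6.85e+02, -2.00e-01]), 0.047)]
large top [514.2 311.5] [283.3 100.9] 5.34 [[368.0, 349.0], [378.0, 248.0], [660.0, 275.0], [651.0, 375.0]]
large scene [511.7 313.3] [291.6 102.1] 5.69 [[362.0, 350.0], [372.0, 248.0], [662.0, 277.0], [652.0, 379.0]]
small top [ 524.3 -287.9] [174.6  92.6] 4.63 [[434.0, -249.0], [441.0, -341.0], [615.0, -327.0], [608.0, -235.0]]
small scene [ 524.1 -284.3] [183.3 103.7] 5.13 [[428.0, -241.0], [438.0, -344.0], [620.0, -328.0], [611.0, -224.0]]
```

View pics/top0L.png

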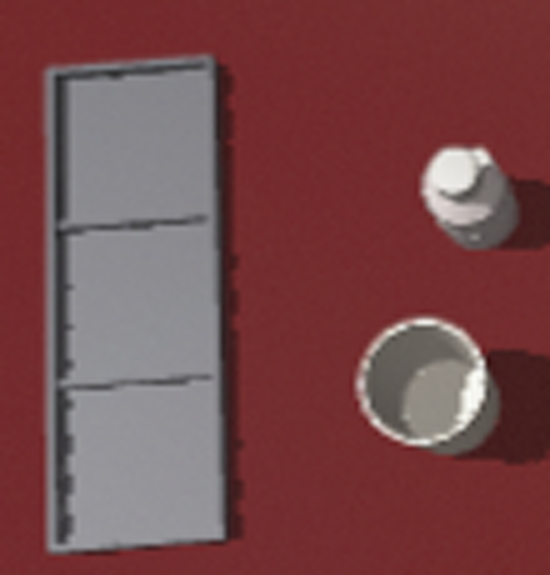

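```bash
python3 -m jog '[{"x":-0.2,"y":0.15,"az":0.06},{"x":-0.5,"y":0.35,"az":0.12},{"x":-0.85,"y":0.6,"az":0.172},{"x":-0.85,"y":0.6,"az":0.172},{"x":-0.85,"y":0.6,"az":0.172}]'
```

```text
$[0]: bad value
```

```bash
python3 -m jog '[{"x":-0.2,"y":0.15,"z":0,"ax":0,"ay":0,"az":0.06,"jaw":1},{"x":-0.5,"y":0.35,"z":0,"ax":0,"ay":0,"az":0.12,"jaw":1},{"x":-0.85,"y":0.6,"z":0,"ax":0,"ay":0,"az":0.172,"jaw":1},{"x":-0.85,"y":0.6,"z":0,"ax":0,"ay":0,"az":0.172,"jaw":1},{"x":-0.85,"y":0.6,"z":0,"ax":0,"ay":0,"az":0.172,"jaw":1}]'
```

```text
time: 0.78
position: [0.2604, -0.4844, 0.194]
orientation: [-180.0, -0.0, -179.9]
contact_force: [0.4, -0.2, 0.5]
grip_width: 1.002
```

```bash
python3 -m jog '[{"x":-0.3,"y":0.3,"z":0,"ax":0,"ay":0,"az":0,"jaw":1},{"x":-0.6,"y":0.65,"z":0,"ax":0,"ay":0,"az":0,"jaw":1},{"x":-0.9,"y":1,"z":0,"ax":0,"ay":0,"az":0,"jaw":1},{"x":-0.9,"y":1,"z":0,"ax":0,"ay":0,"az":0,"jaw":1}]'; python3 -m jog '[{"x":-0.15,"y":0.3,"z":0,"ax":0,"ay":0,"az":0,"jaw":1},{"x":-0.3,"y":0.65,"z":0,"ax":0,"ay":0,"az":0,"jaw":1},{"x":-0.433,"y":1,"z":0,"ax":0,"ay":0,"az":0,"jaw":1},{"x":-0.433,"y":1,"z":0,"ax":0,"ay":0,"az":0,"jaw":1}]'; python3 -m jog '[{"x":0,"y":0.2,"z":0.1,"ax":0,"ay":0,"az":0,"jaw":1},{"x":0,"y":0.377,"z":0.3,"ax":0,"ay":0,"az":0,"jaw":1},{"x":0,"y":0.377,"z":0.3,"ax":0,"ay":0,"az":0,"jaw":1}]'
python3 - <<'E'
from h import *
print(manip.state()["position"]); p=camera_params("wrist"); im=cv2.cvtColor(grab_frame("wrist"),cv2.COLOR_RGB2BGR); cv2.imwrite("pics/w1.png",im)
print(fit("wrist",im,"thick_roll",.461,-.128,p), proj("wrist",[.4605,-.1275,.036],p))
for z,c in((.036,(255,0,0)),):
    for r in(.033,.019):
        cv2.polylines(im,[proj("wrist",circ(.4605,-.1275,r,z),p).round().astype(np.int32)],True,c,1)
cv2.imwrite("pics/w1o.png",im)
E
```

```text
time: 1.27
position: [0.3964, -0.3335, 0.1938]
orientation: [180.0, 0.0, -179.8]
contact_force: [0.7, 0.3, -0.0]
grip_width: 1.001
time: 1.78
position: [0.4608, -0.1832, 0.1938]
orientation: [-180.0, -0.0, -179.8]
contact_force: [-0.0, 0.1, 0.4]
grip_width: 1.003
time: 2.15
position: [0.4578, -0.1286, 0.147]
orientation: [-180.0, -0.3, 180.0]
contact_force: [-0.9, -0.5, -1.1]
grip_width: 1.0
[ 0.45783175 -0.12860787  0.14696319]
(array([ 460.1, -127.3]), 0.018) [[256.69580092 183.51858159]]
```

View pics/w1o.png

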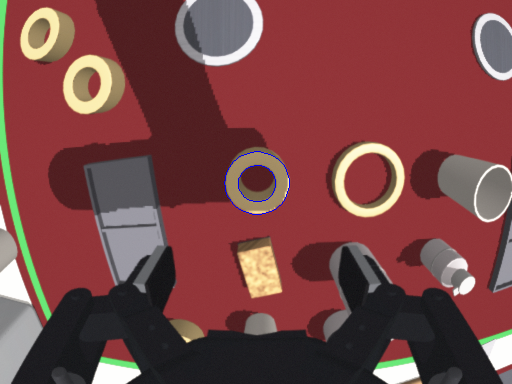

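```bash
python3 -m jog '[{"x":0,"y":0,"z":0.3,"ax":0,"ay":0,"az":0,"jaw":1},{"x":0,"y":0,"z":0.6,"ax":0,"ay":0,"az":0,"jaw":1},{"x":0,"y":0,"z":0.8,"ax":0,"ay":0,"az":0,"jaw":1},{"x":0,"y":0,"z":0.96,"ax":0,"ay":0,"az":0,"jaw":1},{"x":0,"y":0,"z":0.96,"ax":0,"ay":0,"az":0,"jaw":1},{"x":0,"y":0,"z":0.96,"ax":0,"ay":0,"az":0,"jaw":1}]'; python3 -m jog '[{"x":0,"y":0,"z":0,"ax":0,"ay":0,"az":0,"jaw":0.5},{"x":0,"y":0,"z":0,"ax":0,"ay":0,"az":0,"jaw":0.5},{"x":0,"y":0,"z":0,"ax":0,"ay":0,"az":0,"jaw":0.5},{"x":0,"y":0,"z":0,"ax":0,"ay":0,"az":0,"jaw":0.5}]' 35
```

```text
time: 2.95
position: [0.4613, -0.1288, 0.0061]
orientation: [-180.0, 0.1, 180.0]
contact_force: [0.4, -0.2, 1.0]
grip_width: 1.001
time: 3.45
position: [0.46, -0.1277, 0.0051]
orientation: [-180.0, 0.0, -179.9]
contact_force: [0.4, -0.2, -0.9]
grip_width: 0.497
```

Run:
```python
from h import *
print(manip.state()["position"],manip.state()["grip_width"]); 
for n in ("wrist","scene"):
    im=cv2.cvtColor(grab_frame(n),cv2.COLOR_RGB2BGR); cv2.imwrite(f"pics/a_{n}.png",im if n=="wrist" else cv2.resize(im[100:260,130:330],None,fx=3,fy=3))
```

```text
[ 0.45995245 -0.1277225   0.0051176 ] 0.4974162179586245
```

View pics/a_wrist.png

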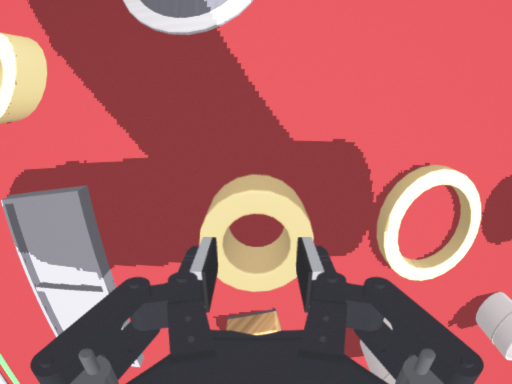

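View pics/a_scene.png

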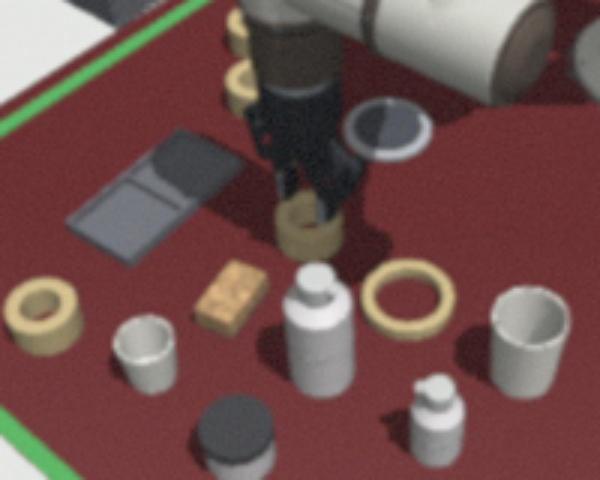

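Run:
```python
from h import *
p=camera_params("wrist"); im=cv2.imread("pics/a_wrist.png"); s=cv2.imread("pics/a_scene.png")
x,y,z=manip.state()["position"]
print(fit("wrist",im,"thick_roll",.46,-.127,p))
T=p["camera_from_world"]; print("cam",-T[:3,:3].T@T[:3,3])
for P,c in (((x,y,z),(255,0,0)),((x,y,z+.019),(0,255,0)),((x,y,.036),(255,255,0)),((x,y+.021,z+.005),(255,0,255)),((x,y-.021,z+.005),(255,0,255)),((x,y-.021,z+.05),(0,0,0)),((x,y+.021,z+.05),(0,0,0))):
    q=proj("wrist",P,p)[0]; cv2.circle(im,(int(q[0]),int(q[1])),4,c,-1)
    q=(proj("scene",P)[0]-[130,100])*3; cv2.circle(s,(int(q[0]),int(q[1])),4,c,-1)
for zz in(0,.036):
  cv2.polylines(im,[proj("wrist",circ(.4605,-.1275,.033,zz),p).round().astype(np.int32)],True,(255,0,0),1)
  cv2.polylines(s,[((proj("scene",circ(.4605,-.1275,.033,zz))-[130,100])*3).round().astype(np.int32)],True,(255,0,0),1)
cv2.imwrite("pics/a_w2.png",im); cv2.imwrite("pics/a_s2.png",s)
```

```text
(array([ 460.1, -127.3]), 0.259)
cam [ 0.38271435 -0.12715264  0.18550693]
```

View pics/a_w2.png

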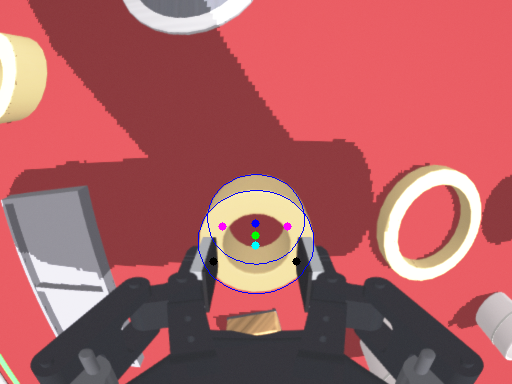

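View pics/a_s2.png

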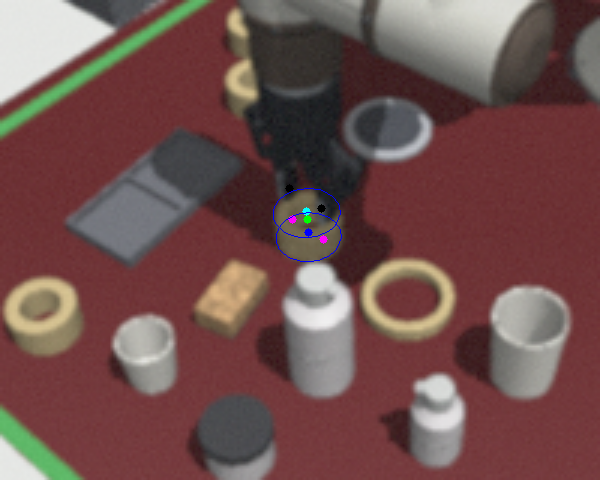

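```bash
python3 -m jog '[{"x":0,"y":0,"z":-0.3,"ax":0,"ay":0,"az":0,"jaw":0.5},{"x":0,"y":0,"z":-0.6,"ax":0,"ay":0,"az":0,"jaw":0.5},{"x":0,"y":0,"z":-0.6,"ax":0,"ay":0,"az":0,"jaw":0.5}]'
python3 - <<'E'
from h import *
print(manip.state()["position"],manip.state()["grip_width"]); p=camera_params("wrist")
im=cv2.cvtColor(grab_frame("wrist"),cv2.COLOR_RGB2BGR)
x,y,z=manip.state()["position"]
for P,c in (((x,y,z),(255,0,0)),((x,y,z+.019),(0,255,0)),((x,y+.021,z+.005),(255,0,255)),((x,y-.021,z+.005),(255,0,255)),((x,y-.021,z+.05),(0,255,255)),((x,y+.021,z+.05),(0,255,255))):
    q=proj("wrist",P,p)[0]; cv2.circle(im,(int(q[0]),int(q[1])),3,c,-1)
cv2.imwrite("pics/b_w.png",im)
E
```

```text
time: 3.92
position: [0.4627, -0.1278, 0.0984]
orientation: [-180.0, 0.5, -179.9]
contact_force: [0.2, 0.6, -0.8]
grip_width: 0.5
[ 0.46274128 -0.12778785  0.09842721] 0.5004182654234528
```

View pics/b_w.png

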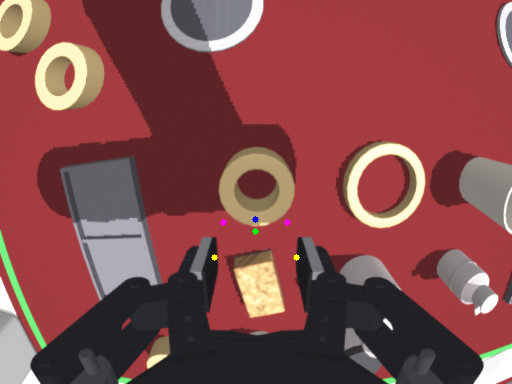

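```bash
python3 - <<'E'
from h import *
s=manip.state(); x,y,z=s["position"]; p=camera_params("wrist")
for dx in(-.011,0,.011):
  for h in(.0,.01,.02,.03,.04,.05): print(dx,h,proj("wrist",[[x+dx,y-.021,z+h],[x+dx,y+.021,z+h]],p).round(1).tolist())
im=cv2.imread("pics/b_w.png"); cv2.imwrite("pics/b_wc.png",cv2.resize(im[205:345,170:345],None,fx=4,fy=4,interpolation=cv2.INTER_NEAREST))
E
python3 -m jog '[{"x":0,"y":0,"z":0,"ax":0,"ay":0,"az":0,"jaw":0},{"x":0,"y":0,"z":0,"ax":0,"ay":0,"az":0,"jaw":0},{"x":0,"y":0,"z":0,"ax":0,"ay":0,"az":0,"jaw":0},{"x":0,"y":0,"z":0,"ax":0,"ay":0,"az":0,"jaw":0}]'
python3 - <<'E'
from h import *
s=manip.state(); x,y,z=s["position"];print(x,y,z,s["grip_width"]); p=camera_params("wrist")
im=cv2.cvtColor(grab_frame("wrist"),cv2.COLOR_RGB2BGR)
for h,c in((0,(255,0,0)),(.019,(0,255,0)),(.03,(255,0,255)),(.04,(0,255,255))):
  q=proj("wrist",[x-.011,y,z+h],p)[0]; cv2.circle(im,(int(q[0]),int(q[1])),1,c,-1)
cv2.imwrite("pics/c_w.png",cv2.resize(im[205:345,170:345],None,fx=4,fy=4,interpolation=cv2.INTER_NEAREST))
E
```

```text
-0.011 0.0 [[222.9, 207.9], [287.7, 207.9]]
-0.011 0.01 [[221.3, 213.5], [289.3, 213.5]]
-0.011 0.02 [[219.4, 219.7], [291.1, 219.7]]
-0.011 0.03 [[217.3, 226.6], [293.0, 226.6]]
-0.011 0.04 [[215.1, 234.3], [295.2, 234.3]]
-0.011 0.05 [[212.5, 243.0], [297.6, 243.0]]
0 0.0 [[223.6, 223.4], [287.1, 223.4]]
0 0.01 [[222.0, 229.7], [288.6, 229.7]]
0 0.02 [[220.3, 236.6], [290.3, 236.6]]
0 0.03 [[218.3, 244.2], [292.1, 244.2]]
0 0.04 [[216.2, 252.7], [294.1, 252.7]]
0 0.05 [[213.9, 262.1], [296.4, 262.1]]
0.011 0.0 [[224.3, 238.3], [286.4, 238.3]]
0.011 0.01 [[222.8, 245.1], [287.9, 245.1]]
0.011 0.02 [[221.1, 252.6], [289.4, 252.6]]
0.011 0.03 [[219.4, 260.8], [291.2, 260.8]]
0.011 0.04 [[217.4, 269.8], [293.0, 269.8]]
0.011 0.05 [[215.2, 279.8], [295.1, 279.8]]
time: 4.47
position: [0.4597, -0.1278, 0.0944]
orientation: [-180.0, -0.1, -180.0]
contact_force: [0.6, 0.1, -0.0]
grip_width: 0.002
0.45965298413909 -0.12782078671950706 0.09444422045349112 0.0024924420983948024
```

View pics/b_wc.png

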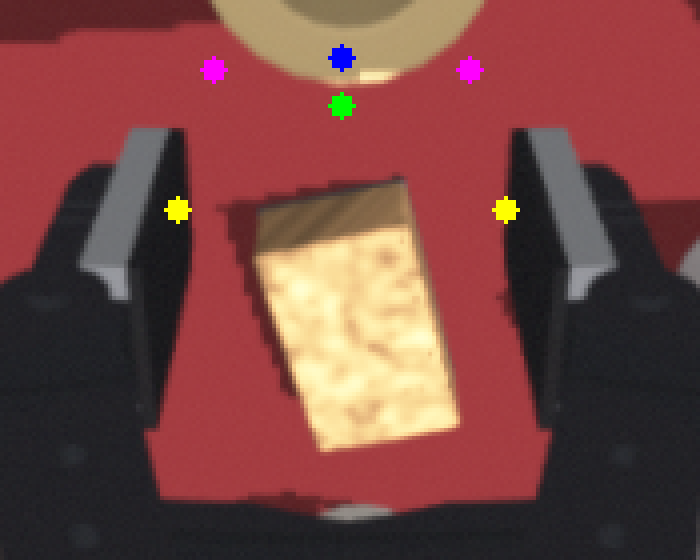

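View pics/c_w.png

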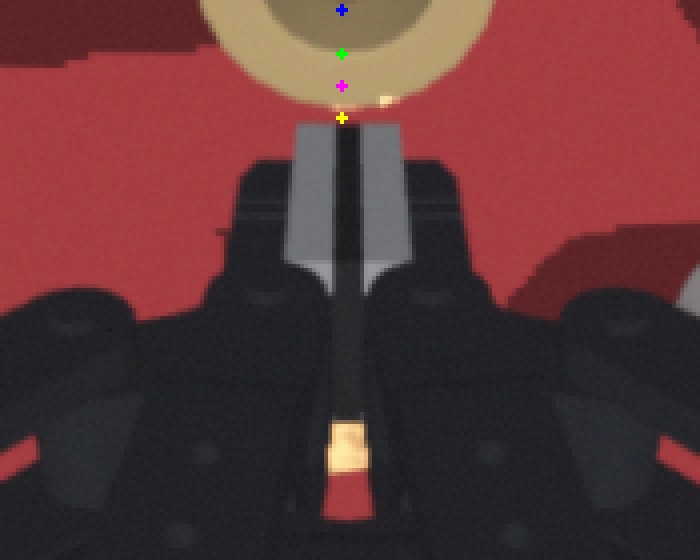

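The measurements disagree with the stated TCP. The wrist view, the scene view and the missed closure all put the shut fingertips about 41 mm behind (above) the reported TCP. I'll measure the tips at full opening before going lower.

```bash
python3 -m jog '[{"x":0,"y":0,"z":0,"ax":0,"ay":0,"az":0,"jaw":1},{"x":0,"y":0,"z":0,"ax":0,"ay":0,"az":0,"jaw":1},{"x":0,"y":0,"z":0,"ax":0,"ay":0,"az":0,"jaw":1},{"x":0,"y":0,"z":0,"ax":0,"ay":0,"az":0,"jaw":1},{"x":0,"y":0,"z":0,"ax":0,"ay":0,"az":0,"jaw":1}]'
python3 - <<'E'
from h import *
s=manip.state(); x,y,z=s["position"];print(x,y,z,s["grip_width"]); p=camera_params("wrist")
im=cv2.cvtColor(grab_frame("wrist"),cv2.COLOR_RGB2BGR)
for h,c in((.03,(255,0,0)),(.04,(0,255,0)),(.05,(255,0,255)),(.06,(0,255,255))):
 for dy in(-.0425,.0425):
  q=proj("wrist",[x-.011,y+dy,z+h],p)[0]; cv2.circle(im,(int(q[0]),int(q[1])),1,c,-1)
cv2.imwrite("pics/d_w.png",cv2.resize(im[195:345,120:390],None,fx=2.9,fy=2.9,interpolation=cv2.INTER_NEAREST))
im=cv2.cvtColor(grab_frame("scene"),cv2.COLOR_RGB2BGR)
for h,c in((.0,(255,0,0)),(.04,(0,255,0)),(.05,(255,0,255)),(.06,(0,255,255))):
 for dy in(-.0425,.0425):
  q=proj("scene",[x,y+dy,z+h])[0]; cv2.circle(im,(int(q[0]),int(q[1])),1,c,-1)
cv2.imwrite("pics/d_s.png",cv2.resize(im[60:220,150:330],None,fx=3.7,fy=3.7))
E
```

```text
time: 5.15
position: [0.4599, -0.1278, 0.0949]
orientation: [-180.0, 0.0, -180.0]
contact_force: [-0.1, -0.7, 0.2]
grip_width: 0.999
0.4598632711644657 -0.12783286919845308 0.09494558596428984 0.9988667034355698
```

View pics/d_w.png

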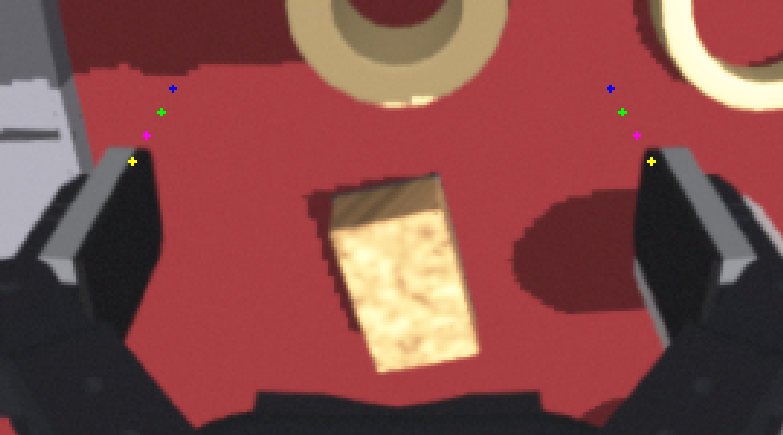

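View pics/d_s.png

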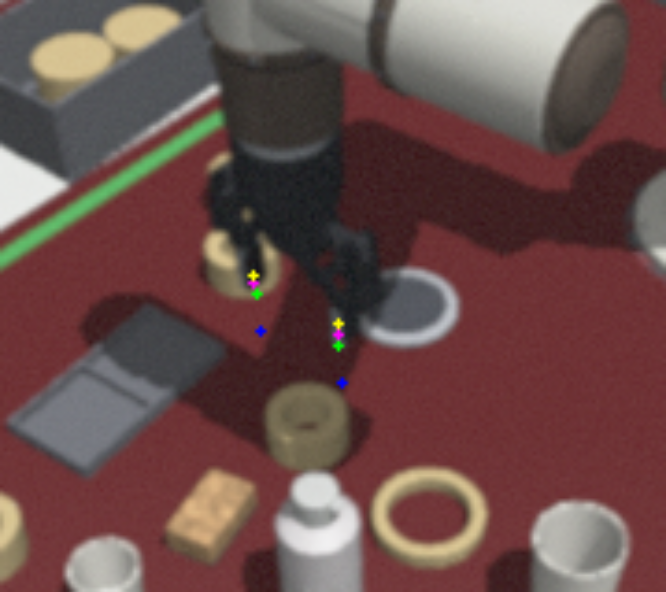

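```bash
python3 -m jog '[{"x":0,"y":0,"z":0.3,"ax":0,"ay":0,"az":0,"jaw":1},{"x":0,"y":0,"z":0.55,"ax":0,"ay":0,"az":0,"jaw":1},{"x":0,"y":0,"z":0.7,"ax":0,"ay":0,"az":0,"jaw":1},{"x":0,"y":0,"z":0.8,"ax":0,"ay":0,"az":0,"jaw":1},{"x":0,"y":0,"z":0.853,"ax":0,"ay":0,"az":0,"jaw":1},{"x":0,"y":0,"z":0.853,"ax":0,"ay":0,"az":0,"jaw":1}]'; python3 -m jog '[{"x":0,"y":0,"z":0,"ax":0,"ay":0,"az":0,"jaw":0.5},{"x":0,"y":0,"z":0,"ax":0,"ay":0,"az":0,"jaw":0.5},{"x":0,"y":0,"z":0,"ax":0,"ay":0,"az":0,"jaw":0.5},{"x":0,"y":0,"z":0,"ax":0,"ay":0,"az":0,"jaw":0.5}]' 35
python3 - <<'E'
from h import *
cv2.imwrite("pics/e_w.png",cv2.cvtColor(grab_frame("wrist"),cv2.COLOR_RGB2BGR))
E
```

```text
time: 6.0
position: [0.4597, -0.1279, -0.0333]
orientation: [-180.0, -0.0, -179.9]
contact_force: [-0.1, -0.1, 0.1]
grip_width: 0.997
time: 6.5
position: [0.4606, -0.1278, -0.0322]
orientation: [-180.0, 0.1, -179.9]
contact_force: [-0.6, 0.1, 6.5]
grip_width: 0.748
```

View pics/e_w.png

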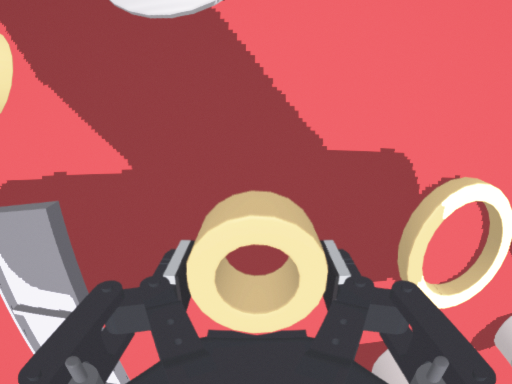

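```bash
python3 -m jog '[{"x":0,"y":0,"z":-0.1,"ax":0,"ay":0,"az":0,"jaw":0.5},{"x":0,"y":0,"z":-0.35,"ax":0,"ay":0,"az":0,"jaw":0.5},{"x":0,"y":0.1,"z":-0.65,"ax":0,"ay":0,"az":0,"jaw":0.5},{"x":0,"y":0.3,"z":-0.93,"ax":0,"ay":0,"az":0,"jaw":0.5},{"x":0,"y":0.6,"z":-1,"ax":0,"ay":0,"az":0,"jaw":0.5},{"x":0,"y":0.93,"z":-1,"ax":0,"ay":0,"az":0,"jaw":0.5},{"x":0,"y":0.93,"z":-1,"ax":0,"ay":0,"az":0,"jaw":0.5}]'; python3 -m jog '[{"x":-0.1,"y":0.3,"z":0,"ax":0,"ay":0,"az":0,"jaw":0.5},{"x":-0.2,"y":0.65,"z":0,"ax":0,"ay":0,"az":0,"jaw":0.5},{"x":-0.35,"y":1,"z":0,"ax":0,"ay":0,"az":0,"jaw":0.5},{"x":-0.35,"y":1,"z":0,"ax":0,"ay":0,"az":0,"jaw":0.5}]';  python3 -m jog '[{"x":0,"y":0.3,"z":0,"ax":0,"ay":0,"az":0,"jaw":0.5},{"x":0,"y":0.65,"z":0,"ax":0,"ay":0,"az":0,"jaw":0.5},{"x":0,"y":1,"z":0,"ax":0,"ay":0,"az":0,"jaw":0.5},{"x":0,"y":1,"z":0,"ax":0,"ay":0,"az":0,"jaw":0.5},{"x":0,"y":1,"z":0,"ax":0,"ay":0,"az":0,"jaw":0.5}]'
python3 - <<'E'
from h import *
print(manip.state()["position"]); p=camera_params("wrist"); im=cv2.cvtColor(grab_frame("wrist"),cv2.COLOR_RGB2BGR)
cx,cy,a=.513,.312,np.radians(5.4); u=np.array([np.cos(a),np.sin(a)]);v=np.array([-u[1],u[0]])
for b in(-.092,0,.092):
    P=[np.r_[np.array([cx,cy])+u*(b+i*.044)+v*j*.044,.014] for i,j in((-1,-1),(1,-1),(1,1),(-1,1))]
    cv2.polylines(im,[proj("wrist",P,p).round().astype(np.int32)],True,(255,255,0),1)
cv2.imwrite("pics/f_w.png",im)
E
```

```text
time: 7.42
position: [0.4597, 0.0141, 0.1172]
orientation: [180.0, 0.0, -179.7]
contact_force: [0.5, 0.0, -0.1]
grip_width: 0.746
time: 7.92
position: [0.5134, 0.164, 0.1162]
orientation: [-180.0, 0.0, -179.8]
contact_force: [0.7, 0.3, -1.1]
grip_width: 0.746
time: 8.55
position: [0.5115, 0.31, 0.1162]
orientation: [-179.9, -0.1, 180.0]
contact_force: [-0.0, -0.8, -0.5]
grip_width: 0.747
[0.5114863  0.31002392 0.11623117]
```

View pics/f_w.png

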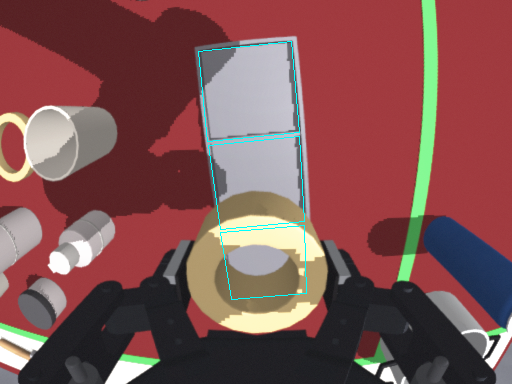

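```bash
python3 -m jog '[{"x":-0.01,"y":0.01,"z":0.2,"ax":0,"ay":0,"az":0,"jaw":0.5},{"x":-0.01,"y":0.01,"z":0.5,"ax":0,"ay":0,"az":0,"jaw":0.5},{"x":-0.01,"y":0.01,"z":0.75,"ax":0,"ay":0,"az":0,"jaw":0.5},{"x":-0.01,"y":0.01,"z":0.88,"ax":0,"ay":0,"az":0,"jaw":0.5},{"x":-0.01,"y":0.01,"z":0.94,"ax":0,"ay":0,"az":0,"jaw":0.5},{"x":-0.01,"y":0.01,"z":0.96,"ax":0,"ay":0,"az":0,"jaw":0.5},{"x":-0.01,"y":0.01,"z":0.965,"ax":0,"ay":0,"az":0,"jaw":0.5},{"x":-0.01,"y":0.01,"z":0.965,"ax":0,"ay":0,"az":0,"jaw":0.5}]'
```

```text
time: 9.6
position: [0.5139, 0.3136, -0.0269]
orientation: [179.9, 0.1, -180.0]
contact_force: [-0.0, 0.5, -1.4]
grip_width: 0.749
```

Step down 1.5 mm and check for contact.

```bash
python3 -m jog '[{"x":0,"y":0,"z":0.01,"ax":0,"ay":0,"az":0,"jaw":0.5},{"x":0,"y":0,"z":0.01,"ax":0,"ay":0,"az":0,"jaw":0.5}]';python3 -m jog '[{"x":0,"y":0,"z":0.01,"ax":0,"ay":0,"az":0,"jaw":0.5},{"x":0,"y":0,"z":0.01,"ax":0,"ay":0,"az":0,"jaw":0.5}]'
python3 - <<'E'
from h import *
cv2.imwrite("pics/g_w.png",cv2.cvtColor(grab_frame("wrist"),cv2.COLOR_RGB2BGR))
E
```

```text
time: 9.85
position: [0.5139, 0.3137, -0.0281]
orientation: [180.0, 0.1, -179.9]
contact_force: [-1.2, 0.9, 5.2]
grip_width: 0.742
time: 10.1
position: [0.5139, 0.3137, -0.0282]
orientation: [180.0, 0.1, -179.9]
contact_force: [-4.2, -1.5, 12.4]
grip_width: 0.746
```

View pics/g_w.png

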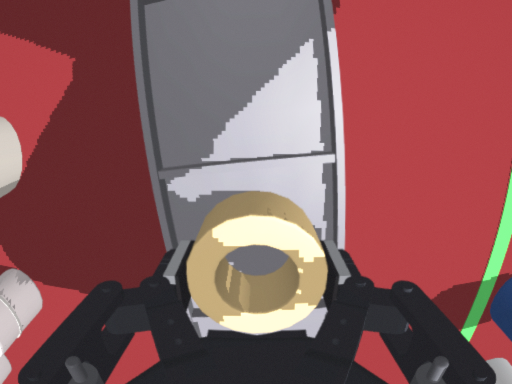

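```bash
python3 -m jog '[{"x":0,"y":0,"z":0,"ax":0,"ay":0,"az":0,"jaw":1},{"x":0,"y":0,"z":0,"ax":0,"ay":0,"az":0,"jaw":1},{"x":0,"y":0,"z":0,"ax":0,"ay":0,"az":0,"jaw":1},{"x":0,"y":0,"z":-0.2,"ax":0,"ay":0,"az":0,"jaw":1},{"x":0,"y":0,"z":-0.5,"ax":0,"ay":0,"az":0,"jaw":1},{"x":0,"y":0,"z":-0.9,"ax":0,"ay":0,"az":0,"jaw":1},{"x":0,"y":-0.2,"z":-1,"ax":0,"ay":0,"az":0,"jaw":1},{"x":0,"y":-0.6,"z":-1,"ax":0,"ay":0,"az":0,"jaw":1},{"x":0,"y":-1,"z":-1,"ax":0,"ay":0,"az":0,"jaw":1},{"x":0,"y":-1,"z":-1,"ax":0,"ay":0,"az":0,"jaw":1}]'
python3 -m jog '[{"x":-0.2,"y":-0.35,"z":-0.1,"ax":0,"ay":0,"az":0,"jaw":1},{"x":-0.4,"y":-0.7,"z":-0.2,"ax":0,"ay":0,"az":0,"jaw":1},{"x":-0.4,"y":-1,"z":-0.2,"ax":0,"ay":0,"az":0,"jaw":1},{"x":-0.4,"y":-1,"z":-0.2,"ax":0,"ay":0,"az":0,"jaw":1}]'
python3 - <<'E'
from h import *
print(manip.state()["position"]); p=camera_params("wrist"); im=cv2.cvtColor(grab_frame("wrist"),cv2.COLOR_RGB2BGR)
cv2.imwrite("pics/h_w.png",im)
for r,z in((.029,0),(.029,.105),(.016,.138)): cv2.polylines(im,[proj("wrist",circ(.574,-.0065,r,z),p).round().astype(np.int32)],True,(255,0,0),1)
for r,z in((.022,0),(.022,.062),(.013,.092)): cv2.polylines(im,[proj("wrist",circ(.569,.1215,r,z),p).round().astype(np.int32)],True,(255,0,0),1)
for r,z in((.028,0),(.033,.085)): cv2.polylines(im,[proj("wrist",circ(.457,.133,r,z),p).round().astype(np.int32)],True,(255,0,0),1)
cv2.imwrite("pics/h_wo.png",im)
E
```

```text
time: 11.4
position: [0.5127, 0.1596, 0.119]
orientation: [-180.0, -0.1, 179.8]
contact_force: [-0.0, 0.5, 0.5]
grip_width: 0.998
time: 11.9
position: [0.5739, 0.0112, 0.1488]
orientation: [-180.0, -0.0, 179.8]
contact_force: [-0.2, 1.2, 0.4]
grip_width: 0.998
[0.57389842 0.01117721 0.14875679]
```

View pics/h_wo.png

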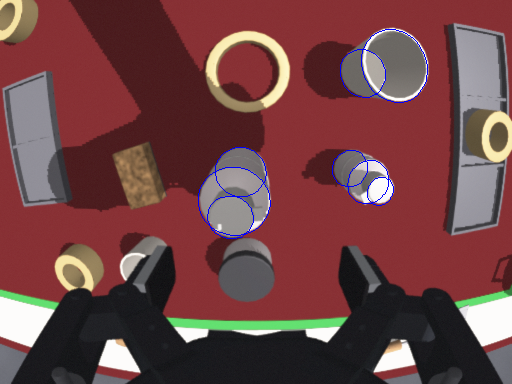

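```bash
python3 -m jog '[{"x":0,"y":-0.118,"z":0.1,"ax":0,"ay":0,"az":0,"jaw":1},{"x":0,"y":-0.118,"z":0.3,"ax":0,"ay":0,"az":0,"jaw":1},{"x":0,"y":-0.118,"z":0.5,"ax":0,"ay":0,"az":0,"jaw":1},{"x":0,"y":-0.118,"z":0.65,"ax":0,"ay":0,"az":0,"jaw":1},{"x":0,"y":-0.118,"z":0.74,"ax":0,"ay":0,"az":0,"jaw":1},{"x":0,"y":-0.118,"z":0.78,"ax":0,"ay":0,"az":0,"jaw":1},{"x":0,"y":-0.118,"z":0.78,"ax":0,"ay":0,"az":0,"jaw":1}]'; python3 -m jog '[{"x":0,"y":0,"z":0,"ax":0,"ay":0,"az":0,"jaw":0.4},{"x":0,"y":0,"z":0,"ax":0,"ay":0,"az":0,"jaw":0.4},{"x":0,"y":0,"z":0,"ax":0,"ay":0,"az":0,"jaw":0.4},{"x":0,"y":0,"z":0,"ax":0,"ay":0,"az":0,"jaw":0.4},{"x":0,"y":0,"z":0,"ax":0,"ay":0,"az":0,"jaw":0.4}]' 45
python3 - <<'E'
from h import *
cv2.imwrite("pics/i_w.png",cv2.cvtColor(grab_frame("wrist"),cv2.COLOR_RGB2BGR))
E
```

```text
time: 12.82
position: [0.5739, -0.0042, 0.0322]
orientation: [-180.0, 0.0, -179.9]
contact_force: [-0.4, 0.2, 0.0]
grip_width: 0.999
time: 13.45
position: [0.5746, -0.0045, 0.0334]
orientation: [-180.0, 0.1, -179.9]
contact_force: [-0.5, -1.1, 6.3]
grip_width: 0.669
```

View pics/i_w.png

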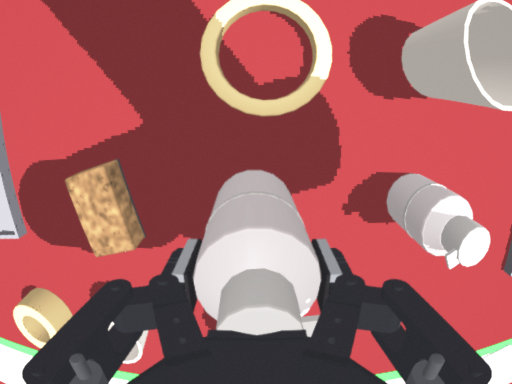

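```bash
python3 -m jog '[{"x":0,"y":0,"z":-0.1,"ax":0,"ay":0,"az":0,"jaw":0.4},{"x":0,"y":0,"z":-0.3,"ax":0,"ay":0,"az":0,"jaw":0.4},{"x":0,"y":0,"z":-0.6,"ax":0,"ay":0,"az":0,"jaw":0.4},{"x":0,"y":0,"z":-0.85,"ax":0,"ay":0,"az":0,"jaw":0.4},{"x":0,"y":0.15,"z":-0.95,"ax":0,"ay":0,"az":0,"jaw":0.4},{"x":0,"y":0.4,"z":-0.95,"ax":0,"ay":0,"az":0,"jaw":0.4},{"x":-0.1,"y":0.7,"z":-0.95,"ax":0,"ay":0,"az":0,"jaw":0.4},{"x":-0.2,"y":1,"z":-0.95,"ax":0,"ay":0,"az":0,"jaw":0.4},{"x":-0.2,"y":1,"z":-0.95,"ax":0,"ay":0,"az":0,"jaw":0.4}]'; python3 -m jog '[{"x":0,"y":0.3,"z":0,"ax":0,"ay":0,"az":0,"jaw":0.4},{"x":0,"y":0.6,"z":0,"ax":0,"ay":0,"az":0,"jaw":0.4},{"x":0,"y":0.9,"z":0,"ax":0,"ay":0,"az":0,"jaw":0.4},{"x":0,"y":1,"z":0,"ax":0,"ay":0,"az":0,"jaw":0.4},{"x":0,"y":1,"z":0,"ax":0,"ay":0,"az":0,"jaw":0.4},{"x":0,"y":1,"z":0,"ax":0,"ay":0,"az":0,"jaw":0.4}]'
python3 - <<'E'
from h import *
cv2.imwrite("pics/j_s.png",cv2.cvtColor(grab_frame("scene"),cv2.COLOR_RGB2BGR))
E
```

```text
time: 14.62
position: [0.6037, 0.1486, 0.174]
orientation: [180.0, -0.0, -179.8]
contact_force: [-0.7, -0.2, -1.8]
grip_width: 0.668
time: 15.38
position: [0.6033, 0.294, 0.1747]
orientation: [-180.0, -0.0, 180.0]
contact_force: [0.8, -0.0, -1.7]
grip_width: 0.666
```

View pics/j_s.png

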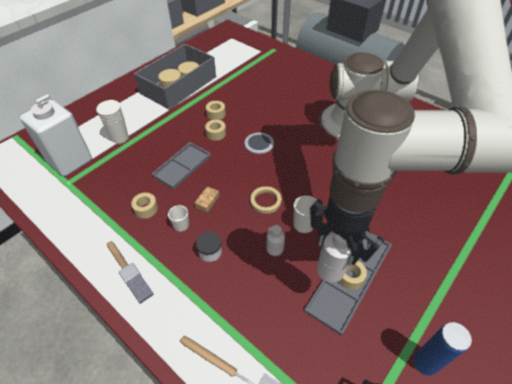

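```bash
python3 -m jog '[{"x":0,"y":0.1,"z":0,"ax":0,"ay":0,"az":0,"jaw":0.4},{"x":-0.01,"y":0.177,"z":0.1,"ax":0,"ay":0,"az":0,"jaw":0.4},{"x":-0.01,"y":0.177,"z":0.3,"ax":0,"ay":0,"az":0,"jaw":0.4},{"x":-0.01,"y":0.177,"z":0.55,"ax":0,"ay":0,"az":0,"jaw":0.4},{"x":-0.01,"y":0.177,"z":0.75,"ax":0,"ay":0,"az":0,"jaw":0.4},{"x":-0.01,"y":0.177,"z":0.85,"ax":0,"ay":0,"az":0,"jaw":0.4},{"x":-0.01,"y":0.177,"z":0.9,"ax":0,"ay":0,"az":0,"jaw":0.4},{"x":-0.01,"y":0.177,"z":0.9,"ax":0,"ay":0,"az":0,"jaw":0.4},{"x":-0.01,"y":0.177,"z":0.9,"ax":0,"ay":0,"az":0,"jaw":0.4}]'; python3 -m jog '[{"x":0,"y":0,"z":0.01,"ax":0,"ay":0,"az":0,"jaw":0.4},{"x":0,"y":0,"z":0.01,"ax":0,"ay":0,"az":0,"jaw":0.4}]'
```

```text
time: 16.55
position: [0.6058, 0.3228, 0.0411]
orientation: [179.9, 0.1, -179.9]
contact_force: [-0.1, 0.1, -2.1]
grip_width: 0.67
time: 16.8
position: [0.6051, 0.3222, 0.0387]
orientation: [180.0, 0.0, -180.0]
contact_force: [-0.3, 0.7, -3.0]
grip_width: 0.669
```

```bash
python3 -m jog '[{"x":0,"y":0,"z":0.01,"ax":0,"ay":0,"az":0,"jaw":0.4},{"x":0,"y":0,"z":0.01,"ax":0,"ay":0,"az":0,"jaw":0.4}]';python3 -m jog '[{"x":0,"y":0,"z":0.007,"ax":0,"ay":0,"az":0,"jaw":0.4},{"x":0,"y":0,"z":0.007,"ax":0,"ay":0,"az":0,"jaw":0.4}]'
```

```text
time: 17.05
position: [0.6054, 0.3223, 0.0376]
orientation: [180.0, 0.1, -179.9]
contact_force: [-0.4, 0.3, 0.8]
grip_width: 0.67
time: 17.3
position: [0.6057, 0.3223, 0.0375]
orientation: [180.0, 0.1, -179.9]
contact_force: [-1.9, -1.6, 5.8]
grip_width: 0.669
```

```bash
python3 -m jog '[{"x":0,"y":0,"z":0,"ax":0,"ay":0,"az":0,"jaw":1},{"x":0,"y":0,"z":0,"ax":0,"ay":0,"az":0,"jaw":1},{"x":0,"y":0,"z":0,"ax":0,"ay":0,"az":0,"jaw":1},{"x":0,"y":0,"z":-0.15,"ax":0,"ay":0,"az":0,"jaw":1},{"x":0,"y":0,"z":-0.4,"ax":0,"ay":0,"az":0,"jaw":1},{"x":0,"y":0,"z":-0.7,"ax":0,"ay":0,"az":0,"jaw":1},{"x":0.1,"y":-0.1,"z":-0.75,"ax":0,"ay":0,"az":0,"jaw":1},{"x":0.35,"y":-0.35,"z":-0.75,"ax":0,"ay":0,"az":0,"jaw":1},{"x":0.65,"y":-0.65,"z":-0.75,"ax":0,"ay":0,"az":0,"jaw":1},{"x":0.97,"y":-1,"z":-0.75,"ax":0,"ay":0,"az":0,"jaw":1},{"x":0.97,"y":-1,"z":-0.75,"ax":0,"ay":0,"az":0,"jaw":1}]'
python3 - <<'E'
from h import *
print(manip.state()["position"]); p=camera_params("wrist"); im=cv2.cvtColor(grab_frame("wrist"),cv2.COLOR_RGB2BGR)
print(fit("wrist",im,"large_cup",.457,.133,p))
for r,z in((.028,0),(.033,.085)): cv2.polylines(im,[proj("wrist",circ(.457,.133,r,z),p).round().astype(np.int32)],True,(255,0,0),1)
cv2.imwrite("pics/k_w.png",im)
E
```

```text
time: 18.68
position: [0.4566, 0.1692, 0.1482]
orientation: [-180.0, -0.1, 180.0]
contact_force: [0.7, 0.2, 0.6]
grip_width: 0.998
[0.45657729 0.16921295 0.14823711]
(array([455.8, 133.3]), 0.022)
```

View pics/k_w.png

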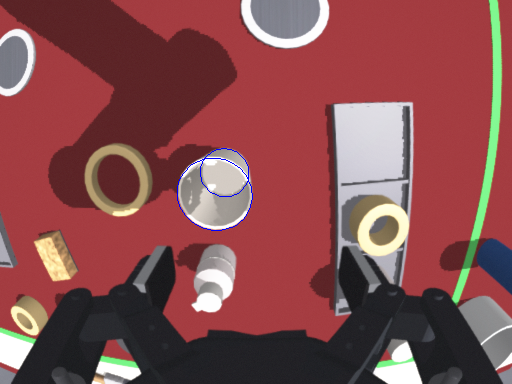

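```bash
python3 -m jog '[{"x":0,"y":-0.24,"z":0.1,"ax":0,"ay":0,"az":0,"jaw":1},{"x":0,"y":-0.24,"z":0.3,"ax":0,"ay":0,"az":0,"jaw":1},{"x":0,"y":-0.24,"z":0.55,"ax":0,"ay":0,"az":0,"jaw":1},{"x":0,"y":-0.24,"z":0.75,"ax":0,"ay":0,"az":0,"jaw":1},{"x":0,"y":-0.24,"z":0.9,"ax":0,"ay":0,"az":0,"jaw":1},{"x":0,"y":-0.24,"z":1,"ax":0,"ay":0,"az":0,"jaw":1},{"x":0,"y":-0.24,"z":1,"ax":0,"ay":0,"az":0,"jaw":1}]'; python3 -m jog '[{"x":0,"y":0,"z":0,"ax":0,"ay":0,"az":0,"jaw":0.5},{"x":0,"y":0,"z":0,"ax":0,"ay":0,"az":0,"jaw":0.5},{"x":0,"y":0,"z":0,"ax":0,"ay":0,"az":0,"jaw":0.5},{"x":0,"y":0,"z":0,"ax":0,"ay":0,"az":0,"jaw":0.5}]' 22
python3 - <<'E'
from h import *
cv2.imwrite("pics/l_w.png",cv2.cvtColor(grab_frame("wrist"),cv2.COLOR_RGB2BGR))
E
```

```text
time: 19.6
position: [0.4601, 0.1365, -0.0031]
orientation: [-179.9, -0.1, -179.9]
contact_force: [-0.1, 0.2, 0.5]
grip_width: 1.0
time: 20.1
position: [0.4605, 0.1366, -0.0011]
orientation: [179.9, 0.1, -179.9]
contact_force: [0.1, 0.3, 2.7]
grip_width: 0.76
```

View pics/l_w.png

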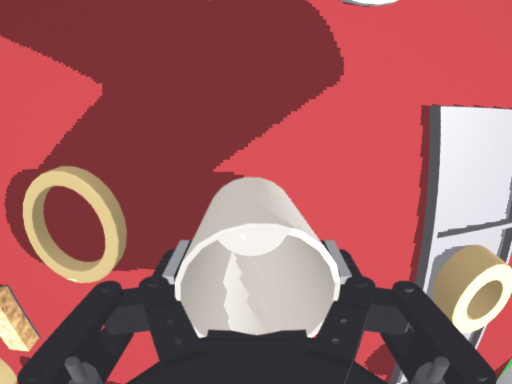

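```bash
python3 -m jog '[{"x":0,"y":0,"z":-0.1,"ax":0,"ay":0,"az":0,"jaw":0.5},{"x":0,"y":0,"z":-0.25,"ax":0,"ay":0,"az":0,"jaw":0.5},{"x":0,"y":0,"z":-0.5,"ax":0,"ay":0,"az":0,"jaw":0.5},{"x":0.1,"y":0.15,"z":-0.6,"ax":0,"ay":0,"az":0,"jaw":0.5},{"x":0.235,"y":0.4,"z":-0.6,"ax":0,"ay":0,"az":0,"jaw":0.5},{"x":0.235,"y":0.7,"z":-0.6,"ax":0,"ay":0,"az":0,"jaw":0.5},{"x":0.235,"y":1,"z":-0.6,"ax":0,"ay":0,"az":0,"jaw":0.5},{"x":0.235,"y":1,"z":-0.6,"ax":0,"ay":0,"az":0,"jaw":0.5},{"x":0.235,"y":1,"z":-0.6,"ax":0,"ay":0,"az":0,"jaw":0.5}]'
python3 - <<'E'
from h import *
print(manip.state()["position"]);p=camera_params("wrist"); im=cv2.cvtColor(grab_frame("wrist"),cv2.COLOR_RGB2BGR)
for r in (.028,): cv2.polylines(im,[proj("wrist",circ(.4214,.3033,r,.004),p).round().astype(np.int32)],True,(255,0,0),1)
cv2.imwrite("pics/m_w.png",im)
E
```

```text
time: 21.28
position: [0.4235, 0.2852, 0.0875]
orientation: [-179.9, -0.1, -180.0]
contact_force: [0.2, -0.6, -0.6]
grip_width: 0.755
[0.42347089 0.28519111 0.08754316]
```

View pics/m_w.png

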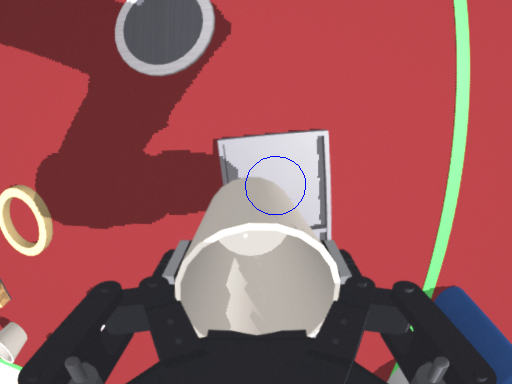

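```bash
python3 -m jog '[{"x":-0.01,"y":0.1,"z":0,"ax":0,"ay":0,"az":0,"jaw":0.5},{"x":-0.01,"y":0.12,"z":0.15,"ax":0,"ay":0,"az":0,"jaw":0.5},{"x":-0.01,"y":0.12,"z":0.35,"ax":0,"ay":0,"az":0,"jaw":0.5},{"x":-0.01,"y":0.12,"z":0.48,"ax":0,"ay":0,"az":0,"jaw":0.5},{"x":-0.01,"y":0.12,"z":0.545,"ax":0,"ay":0,"az":0,"jaw":0.5},{"x":-0.01,"y":0.12,"z":0.545,"ax":0,"ay":0,"az":0,"jaw":0.5},{"x":-0.01,"y":0.12,"z":0.545,"ax":0,"ay":0,"az":0,"jaw":0.5}]'; python3 -m jog '[{"x":0,"y":0,"z":0.01,"ax":0,"ay":0,"az":0,"jaw":0.5},{"x":0,"y":0,"z":0.01,"ax":0,"ay":0,"az":0,"jaw":0.5}]'; python3 -m jog '[{"x":0,"y":0,"z":0.01,"ax":0,"ay":0,"az":0,"jaw":0.5},{"x":0,"y":0,"z":0.01,"ax":0,"ay":0,"az":0,"jaw":0.5}]'
```

```text
time: 22.2
position: [0.4263, 0.3046, 0.0072]
orientation: [179.9, 0.1, -180.0]
contact_force: [0.6, -0.4, -0.2]
grip_width: 0.756
time: 22.45
position: [0.4259, 0.3042, 0.0053]
orientation: [180.0, 0.0, -180.0]
contact_force: [0.2, -0.7, -0.1]
grip_width: 0.754
time: 22.7
position: [0.4257, 0.3039, 0.0034]
orientation: [-180.0, -0.0, -180.0]
contact_force: [-0.1, -0.8, -0.0]
grip_width: 0.754
```

```bash
python3 -m jog '[{"x":0,"y":0,"z":0.007,"ax":0,"ay":0,"az":0,"jaw":0.5},{"x":0,"y":0,"z":0.007,"ax":0,"ay":0,"az":0,"jaw":0.5}]'; python3 -m jog '[{"x":0,"y":0,"z":0.007,"ax":0,"ay":0,"az":0,"jaw":0.5},{"x":0,"y":0,"z":0.007,"ax":0,"ay":0,"az":0,"jaw":0.5}]'
```

```text
time: 22.95
position: [0.426, 0.304, 0.0029]
orientation: [180.0, 0.0, -179.9]
contact_force: [-0.5, -1.1, 4.8]
grip_width: 0.756
time: 23.2
position: [0.4263, 0.3039, 0.0028]
orientation: [-180.0, 0.1, -179.9]
contact_force: [-1.1, -3.7, 10.7]
grip_width: 0.753
```

```bash
python3 -m jog '[{"x":0,"y":0,"z":0,"ax":0,"ay":0,"az":0,"jaw":1},{"x":0,"y":0,"z":0,"ax":0,"ay":0,"az":0,"jaw":1},{"x":0,"y":0,"z":0,"ax":0,"ay":0,"az":0,"jaw":1},{"x":0,"y":0,"z":-0.15,"ax":0,"ay":0,"az":0,"jaw":1},{"x":0,"y":0,"z":-0.4,"ax":0,"ay":0,"az":0,"jaw":1},{"x":0,"y":0,"z":-0.75,"ax":0,"ay":0,"az":0,"jaw":1},{"x":-0.15,"y":-0.15,"z":-0.8,"ax":0,"ay":0,"az":0,"jaw":1},{"x":-0.4,"y":-0.4,"z":-0.8,"ax":0,"ay":0,"az":0,"jaw":1},{"x":-0.7,"y":-0.7,"z":-0.8,"ax":0,"ay":0,"az":0,"jaw":1},{"x":-0.96,"y":-1,"z":-0.8,"ax":0,"ay":0,"az":0,"jaw":1},{"x":-0.96,"y":-1,"z":-0.8,"ax":0,"ay":0,"az":0,"jaw":1},{"x":-0.96,"y":-1,"z":-0.8,"ax":0,"ay":0,"az":0,"jaw":1}]'
python3 - <<'E'
from h import *
print(manip.state()["position"]); p=camera_params("wrist"); im=cv2.cvtColor(grab_frame("wrist"),cv2.COLOR_RGB2BGR)
print(fit("wrist",im,"short_bottle",.569,.1215,p))
for r,z in((.022,0),(.022,.062),(.013,.092)): cv2.polylines(im,[proj("wrist",circ(.569,.1215,r,z),p).round().astype(np.int32)],True,(255,0,0),1)
cv2.imwrite("pics/n_w.png",im)
E
```

```text
time: 24.7
position: [0.5696, 0.1538, 0.1207]
orientation: [-180.0, -0.1, 180.0]
contact_force: [0.0, 0.7, -1.0]
grip_width: 1.005
[0.56956622 0.15375559 0.12069183]
(array([567.3, 121.7]), 0.066)
```

View pics/n_w.png

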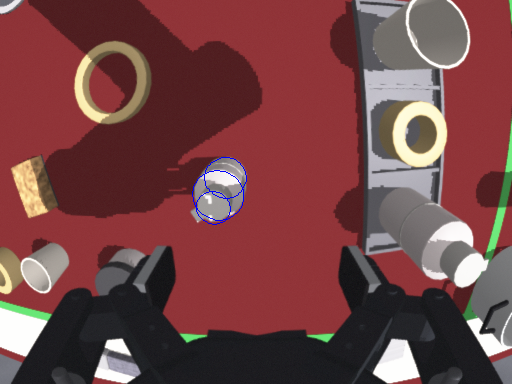

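```bash
python3 -m jog '[{"x":0.01,"y":-0.216,"z":0.1,"ax":0,"ay":0,"az":0,"jaw":1},{"x":0.01,"y":-0.216,"z":0.3,"ax":0,"ay":0,"az":0,"jaw":1},{"x":0.01,"y":-0.216,"z":0.55,"ax":0,"ay":0,"az":0,"jaw":1},{"x":0.01,"y":-0.216,"z":0.75,"ax":0,"ay":0,"az":0,"jaw":1},{"x":0.01,"y":-0.216,"z":0.885,"ax":0,"ay":0,"az":0,"jaw":1},{"x":0.01,"y":-0.216,"z":0.885,"ax":0,"ay":0,"az":0,"jaw":1},{"x":0.01,"y":-0.216,"z":0.885,"ax":0,"ay":0,"az":0,"jaw":1}]'; python3 -m jog '[{"x":0,"y":0,"z":0,"ax":0,"ay":0,"az":0,"jaw":0.3},{"x":0,"y":0,"z":0,"ax":0,"ay":0,"az":0,"jaw":0.3},{"x":0,"y":0,"z":0,"ax":0,"ay":0,"az":0,"jaw":0.3},{"x":0,"y":0,"z":0,"ax":0,"ay":0,"az":0,"jaw":0.3},{"x":0,"y":0,"z":0,"ax":0,"ay":0,"az":0,"jaw":0.3},{"x":0,"y":0,"z":0,"ax":0,"ay":0,"az":0,"jaw":0.3}]' 35
python3 - <<'E'
from h import *
cv2.imwrite("pics/o_w.png",cv2.cvtColor(grab_frame("wrist"),cv2.COLOR_RGB2BGR))
E
```

```text
time: 25.62
position: [0.5688, 0.1229, -0.0104]
orientation: [180.0, 0.1, -179.8]
contact_force: [-0.9, 0.5, 1.0]
grip_width: 0.999
time: 26.38
position: [0.569, 0.1219, -0.0105]
orientation: [180.0, 0.1, -179.9]
contact_force: [-1.4, 0.9, 6.1]
grip_width: 0.505
```

View pics/o_w.png

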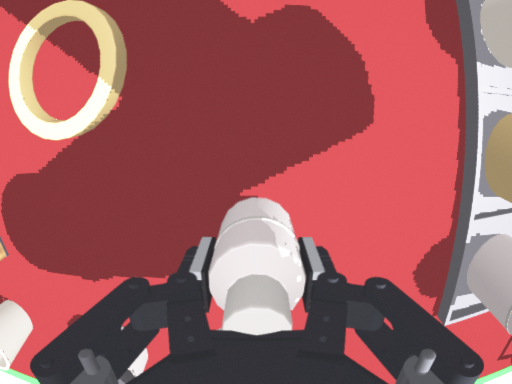

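```bash
python3 -m jog '[{"x":0,"y":0,"z":-0.1,"ax":0,"ay":0,"az":0,"jaw":0.3},{"x":0,"y":0,"z":-0.3,"ax":0,"ay":0,"az":0,"jaw":0.3},{"x":0,"y":0,"z":-0.6,"ax":0,"ay":0,"az":0,"jaw":0.3},{"x":0.1,"y":-0.1,"z":-0.7,"ax":0,"ay":0,"az":0,"jaw":0.3},{"x":0.2,"y":-0.3,"z":-0.7,"ax":0,"ay":0,"az":0,"jaw":0.3},{"x":0.3,"y":-0.6,"z":-0.7,"ax":0,"ay":0,"az":0,"jaw":0.3},{"x":0.4,"y":-0.95,"z":-0.7,"ax":0,"ay":0,"az":0,"jaw":0.3},{"x":0.4,"y":-0.95,"z":-0.7,"ax":0,"ay":0,"az":0,"jaw":0.3}]'; python3 -m jog '[{"x":0.05,"y":-0.3,"z":0,"ax":0,"ay":0,"az":0,"jaw":0.3},{"x":0.1,"y":-0.65,"z":0,"ax":0,"ay":0,"az":0,"jaw":0.3},{"x":0.18,"y":-1,"z":0,"ax":0,"ay":0,"az":0,"jaw":0.3},{"x":0.18,"y":-1,"z":0,"ax":0,"ay":0,"az":0,"jaw":0.3}]'; python3 -m jog '[{"x":0,"y":-0.3,"z":0,"ax":0,"ay":0,"az":0,"jaw":0.3},{"x":0,"y":-0.6,"z":0,"ax":0,"ay":0,"az":0,"jaw":0.3},{"x":0,"y":-0.79,"z":0,"ax":0,"ay":0,"az":0,"jaw":0.3},{"x":0,"y":-0.79,"z":0,"ax":0,"ay":0,"az":0,"jaw":0.3},{"x":0,"y":-0.79,"z":0,"ax":0,"ay":0,"az":0,"jaw":0.3}]'
python3 - <<'E'
from h import *
print(manip.state()["position"]); p=camera_params("wrist"); im=cv2.cvtColor(grab_frame("wrist"),cv2.COLOR_RGB2BGR)
cx,cy,a=.524,-.2865,np.radians(4.8); u=np.array([np.cos(a),np.sin(a)]);v=np.array([-u[1],u[0]])
for b in(-.042,.042):
    P=[np.r_[np.array([cx,cy])+u*(b+i*.040)+v*j*.040,.014] for i,j in((-1,-1),(1,-1),(1,1),(-1,1))]
    cv2.polylines(im,[proj("wrist",P,p).round().astype(np.int32)],True,(255,255,0),1)
cv2.imwrite("pics/p_w.png",im)
E
```

```text
time: 27.42
position: [0.5065, -0.0236, 0.0938]
orientation: [-180.0, -0.1, 179.8]
contact_force: [-0.2, 0.4, -1.4]
grip_width: 0.507
time: 27.92
position: [0.4809, -0.1731, 0.0936]
orientation: [180.0, -0.0, 179.8]
contact_force: [0.1, 0.3, -1.3]
grip_width: 0.501
time: 28.55
position: [0.482, -0.2883, 0.0935]
orientation: [180.0, -0.0, -179.9]
contact_force: [0.4, 1.1, -1.2]
grip_width: 0.499
[ 0.48200028 -0.28825083  0.09347089]
```

View pics/p_w.png

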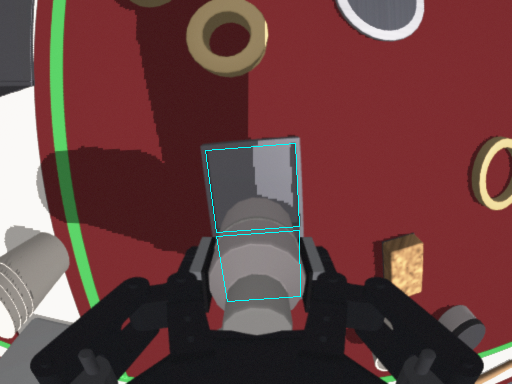

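```bash
python3 -m jog '[{"x":0,"y":-0.01,"z":0.15,"ax":0,"ay":0,"az":0,"jaw":0.3},{"x":0,"y":-0.01,"z":0.35,"ax":0,"ay":0,"az":0,"jaw":0.3},{"x":0,"y":-0.01,"z":0.52,"ax":0,"ay":0,"az":0,"jaw":0.3},{"x":0,"y":-0.01,"z":0.6,"ax":0,"ay":0,"az":0,"jaw":0.3},{"x":0,"y":-0.01,"z":0.64,"ax":0,"ay":0,"az":0,"jaw":0.3},{"x":0,"y":-0.01,"z":0.64,"ax":0,"ay":0,"az":0,"jaw":0.3},{"x":0,"y":-0.01,"z":0.64,"ax":0,"ay":0,"az":0,"jaw":0.3}]'; python3 -m jog '[{"x":0,"y":0,"z":0.01,"ax":0,"ay":0,"az":0,"jaw":0.3},{"x":0,"y":0,"z":0.01,"ax":0,"ay":0,"az":0,"jaw":0.3}]'; python3 -m jog '[{"x":0,"y":0,"z":0.01,"ax":0,"ay":0,"az":0,"jaw":0.3},{"x":0,"y":0,"z":0.01,"ax":0,"ay":0,"az":0,"jaw":0.3}]'
```

```text
time: 29.48
position: [0.4825, -0.291, -0.0015]
orientation: [-180.0, 0.1, -179.9]
contact_force: [-0.4, 0.8, -1.0]
grip_width: 0.504
time: 29.72
position: [0.4818, -0.2909, -0.0037]
orientation: [-180.0, 0.0, -180.0]
contact_force: [0.7, -0.5, -1.0]
grip_width: 0.504
time: 29.98
position: [0.4816, -0.2909, -0.0056]
orientation: [180.0, -0.0, -180.0]
contact_force: [0.4, -0.1, -1.2]
grip_width: 0.504
```

```bash
python3 -m jog '[{"x":0,"y":0,"z":0.007,"ax":0,"ay":0,"az":0,"jaw":0.3},{"x":0,"y":0,"z":0.007,"ax":0,"ay":0,"az":0,"jaw":0.3}]'; python3 -m jog '[{"x":0,"y":0,"z":0.007,"ax":0,"ay":0,"az":0,"jaw":0.3},{"x":0,"y":0,"z":0.007,"ax":0,"ay":0,"az":0,"jaw":0.3}]'
```

```text
time: 30.22
position: [0.4818, -0.2909, -0.0065]
orientation: [-180.0, 0.0, -180.0]
contact_force: [0.9, -1.1, -0.6]
grip_width: 0.504
time: 30.48
position: [0.4818, -0.2909, -0.0065]
orientation: [-180.0, 0.0, -179.9]
contact_force: [-2.4, 1.4, 5.3]
grip_width: 0.502
```

```bash
python3 -m jog '[{"x":0,"y":0,"z":0,"ax":0,"ay":0,"az":0,"jaw":0.9},{"x":0,"y":0,"z":0,"ax":0,"ay":0,"az":0,"jaw":0.9},{"x":0,"y":0,"z":0,"ax":0,"ay":0,"az":0,"jaw":0.9},{"x":0,"y":0,"z":-0.15,"ax":0,"ay":0,"az":0,"jaw":0.9},{"x":0,"y":0,"z":-0.4,"ax":0,"ay":0,"az":0,"jaw":0.9},{"x":0,"y":0,"z":-0.75,"ax":0,"ay":0,"az":0,"jaw":1},{"x":-0.15,"y":0.15,"z":-0.8,"ax":0,"ay":0,"az":0,"jaw":1},{"x":-0.4,"y":0.4,"z":-0.8,"ax":0,"ay":0,"az":0,"jaw":1},{"x":-0.7,"y":0.7,"z":-0.8,"ax":0,"ay":0,"az":0,"jaw":1},{"x":-1,"y":1,"z":-0.8,"ax":0,"ay":0,"az":0,"jaw":1},{"x":-1,"y":1,"z":-0.8,"ax":0,"ay":0,"az":0,"jaw":1},{"x":-1,"y":1,"z":-0.8,"ax":0,"ay":0,"az":0,"jaw":1}]'
python3 - <<'E'
from h import *
print(manip.state()["position"]); p=camera_params("wrist"); im=cv2.cvtColor(grab_frame("wrist"),cv2.COLOR_RGB2BGR)
print(fit("wrist",im,"small_cup",.6776,-.123,p))
for r,z in((.021,0),(.026,.055)): cv2.polylines(im,[proj("wrist",circ(.6776,-.123,r,z),p).round().astype(np.int32)],True,(255,0,0),1)
cv2.imwrite("pics/q_w.png",im)
E
```

```text
time: 31.98
position: [0.6312, -0.1404, 0.1118]
orientation: [180.0, -0.1, -179.9]
contact_force: [-0.6, 0.3, 0.2]
grip_width: 0.999
[ 0.63118859 -0.14040807  0.11176182]
(array([ 676.5, -122.9]), 0.024)
```

View pics/q_w.png

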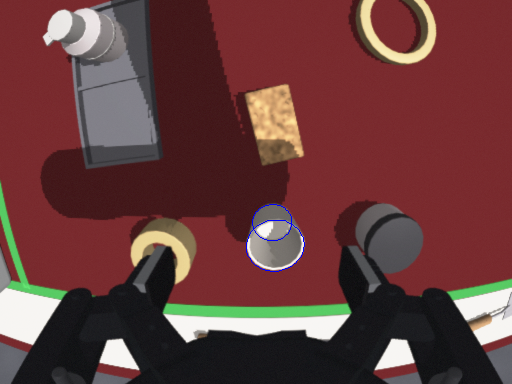

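```bash
python3 -m jog '[{"x":-0.15,"y":0.118,"z":0,"ax":0,"ay":0,"az":0,"jaw":1},{"x":-0.3,"y":0.118,"z":0.1,"ax":0,"ay":0,"az":0,"jaw":1},{"x":-0.3,"y":0.118,"z":0.3,"ax":0,"ay":0,"az":0,"jaw":1},{"x":-0.3,"y":0.118,"z":0.55,"ax":0,"ay":0,"az":0,"jaw":1},{"x":-0.3,"y":0.118,"z":0.75,"ax":0,"ay":0,"az":0,"jaw":1},{"x":-0.3,"y":0.118,"z":0.9,"ax":0,"ay":0,"az":0,"jaw":1},{"x":-0.3,"y":0.118,"z":0.9,"ax":0,"ay":0,"az":0,"jaw":1},{"x":-0.3,"y":0.118,"z":0.9,"ax":0,"ay":0,"az":0,"jaw":1}]'; python3 -m jog '[{"x":0,"y":0,"z":0,"ax":0,"ay":0,"az":0,"jaw":0.35},{"x":0,"y":0,"z":0,"ax":0,"ay":0,"az":0,"jaw":0.35},{"x":0,"y":0,"z":0,"ax":0,"ay":0,"az":0,"jaw":0.35},{"x":0,"y":0,"z":0,"ax":0,"ay":0,"az":0,"jaw":0.35},{"x":0,"y":0,"z":0,"ax":0,"ay":0,"az":0,"jaw":0.35},{"x":0,"y":0,"z":0,"ax":0,"ay":0,"az":0,"jaw":0.35}]' 22
python3 - <<'E'
from h import *
cv2.imwrite("pics/r_w.png",cv2.cvtColor(grab_frame("wrist"),cv2.COLOR_RGB2BGR))
E
```

```text
time: 33.02
position: [0.6771, -0.124, -0.0212]
orientation: [-180.0, 0.1, 180.0]
contact_force: [-0.2, 0.2, 1.4]
grip_width: 0.999
time: 33.78
position: [0.6775, -0.1231, -0.021]
orientation: [-180.0, 0.1, -179.9]
contact_force: [-1.7, 0.5, 6.7]
grip_width: 0.599
```

View pics/r_w.png

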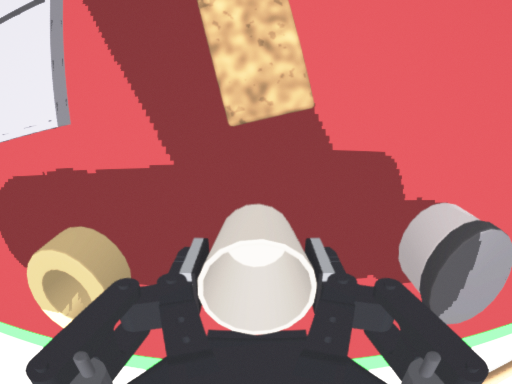

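```bash
python3 -m jog '[{"x":0,"y":0,"z":-0.1,"ax":0,"ay":0,"az":0,"jaw":0.35},{"x":0,"y":0,"z":-0.3,"ax":0,"ay":0,"az":0,"jaw":0.35},{"x":0,"y":0,"z":-0.6,"ax":0,"ay":0,"az":0,"jaw":0.35},{"x":0.1,"y":-0.1,"z":-0.8,"ax":0,"ay":0,"az":0,"jaw":0.35},{"x":0.25,"y":-0.35,"z":-0.8,"ax":0,"ay":0,"az":0,"jaw":0.35},{"x":0.5,"y":-0.65,"z":-0.8,"ax":0,"ay":0,"az":0,"jaw":0.35},{"x":0.72,"y":-0.95,"z":-0.8,"ax":0,"ay":0,"az":0,"jaw":0.35},{"x":0.72,"y":-1,"z":-0.8,"ax":0,"ay":0,"az":0,"jaw":0.35},{"x":0.72,"y":-1,"z":-0.8,"ax":0,"ay":0,"az":0,"jaw":0.35},{"x":0.72,"y":-1,"z":-0.8,"ax":0,"ay":0,"az":0,"jaw":0.35}]'
python3 - <<'E'
from h import *
print(manip.state()["position"]);p=camera_params("wrist"); im=cv2.cvtColor(grab_frame("wrist"),cv2.COLOR_RGB2BGR)
cv2.polylines(im,[proj("wrist",circ(.569,-.283,.021,.004),p).round().astype(np.int32)],True,(255,0,0),1)
cv2.imwrite("pics/s_w.png",im)
E
```

```text
time: 35.08
position: [0.5696, -0.2721, 0.0975]
orientation: [180.0, 0.0, -179.9]
contact_force: [-0.3, 0.2, -0.8]
grip_width: 0.593
[ 0.56955806 -0.27214545  0.09749365]
```

View pics/s_w.png

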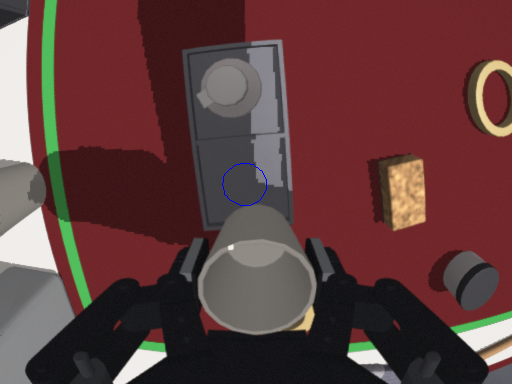

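```bash
python3 -m jog '[{"x":0,"y":-0.073,"z":0.05,"ax":0,"ay":0,"az":0,"jaw":0.35},{"x":0,"y":-0.073,"z":0.2,"ax":0,"ay":0,"az":0,"jaw":0.35},{"x":0,"y":-0.073,"z":0.42,"ax":0,"ay":0,"az":0,"jaw":0.35},{"x":0,"y":-0.073,"z":0.6,"ax":0,"ay":0,"az":0,"jaw":0.35},{"x":0,"y":-0.073,"z":0.7,"ax":0,"ay":0,"az":0,"jaw":0.35},{"x":0,"y":-0.073,"z":0.74,"ax":0,"ay":0,"az":0,"jaw":0.35},{"x":0,"y":-0.073,"z":0.74,"ax":0,"ay":0,"az":0,"jaw":0.35},{"x":0,"y":-0.073,"z":0.74,"ax":0,"ay":0,"az":0,"jaw":0.35}]'; python3 -m jog '[{"x":0,"y":0,"z":0.01,"ax":0,"ay":0,"az":0,"jaw":0.35},{"x":0,"y":0,"z":0.01,"ax":0,"ay":0,"az":0,"jaw":0.35}]'; python3 -m jog '[{"x":0,"y":0,"z":0.01,"ax":0,"ay":0,"az":0,"jaw":0.35},{"x":0,"y":0,"z":0.01,"ax":0,"ay":0,"az":0,"jaw":0.35}]'
```

```text
time: 36.12
position: [0.5696, -0.2843, -0.0124]
orientation: [-180.0, 0.1, -179.9]
contact_force: [-0.5, -0.1, -0.5]
grip_width: 0.597
time: 36.38
position: [0.5689, -0.284, -0.0146]
orientation: [-180.0, 0.0, -180.0]
contact_force: [-0.3, -0.2, 0.2]
grip_width: 0.597
time: 36.62
position: [0.5686, -0.284, -0.0166]
orientation: [180.0, -0.0, -180.0]
contact_force: [0.1, -1.1, -0.2]
grip_width: 0.597
```

```bash
python3 -m jog '[{"x":0,"y":0,"z":0.007,"ax":0,"ay":0,"az":0,"jaw":0.35},{"x":0,"y":0,"z":0.007,"ax":0,"ay":0,"az":0,"jaw":0.35}]'; python3 -m jog '[{"x":0,"y":0,"z":0.007,"ax":0,"ay":0,"az":0,"jaw":0.35},{"x":0,"y":0,"z":0.007,"ax":0,"ay":0,"az":0,"jaw":0.35}]'
```

```text
time: 36.88
position: [0.569, -0.2842, -0.017]
orientation: [-180.0, 0.0, -179.9]
contact_force: [-1.1, 0.7, 3.1]
grip_width: 0.597
time: 37.12
position: [0.5692, -0.2842, -0.0171]
orientation: [-180.0, 0.1, -179.9]
contact_force: [-2.1, 1.3, 7.9]
grip_width: 0.596
```

Contact. Release, lift straight up, then back away so the cameras can see.

```bash
python3 -m jog '[{"x":0,"y":0,"z":0,"ax":0,"ay":0,"az":0,"jaw":0.95},{"x":0,"y":0,"z":0,"ax":0,"ay":0,"az":0,"jaw":0.95},{"x":0,"y":0,"z":0,"ax":0,"ay":0,"az":0,"jaw":0.95},{"x":0,"y":0,"z":-0.15,"ax":0,"ay":0,"az":0,"jaw":0.95},{"x":0,"y":0,"z":-0.4,"ax":0,"ay":0,"az":0,"jaw":0.95},{"x":0,"y":0,"z":-0.75,"ax":0,"ay":0,"az":0,"jaw":1},{"x":0,"y":0,"z":-1,"ax":0,"ay":0,"az":0,"jaw":1},{"x":0.3,"y":0.3,"z":-1,"ax":0,"ay":0,"az":0,"jaw":1},{"x":0.6,"y":0.6,"z":-1,"ax":0,"ay":0,"az":0,"jaw":1},{"x":0.9,"y":1,"z":-1,"ax":0,"ay":0,"az":0,"jaw":1},{"x":0.9,"y":1,"z":-1,"ax":0,"ay":0,"az":0,"jaw":1},{"x":0.9,"y":1,"z":-1,"ax":0,"ay":0,"az":0,"jaw":1}]'
python3 - <<'E'
from h import *
for n in("wrist","top","scene"):
    im=cv2.cvtColor(grab_frame(n),cv2.COLOR_RGB2BGR); cv2.imwrite(f"pics/z_{n}.png",im)
    if n!="wrist":
        for k,x,y in [("thick_roll",.513,.312),("tall_bottle",.605,.322),("short_bottle",.482,-.291),("large_cup",.4217,.304),("small_cup",.5688,-.284)]:
            for r,z in PROF[k]: cv2.polylines(im,[proj(n,circ(x,y,r,z+.004)).round().astype(np.int32)],True,(255,0,0),1)
        cv2.imwrite(f"pics/z_{n}o.png",cv2.resize(im,None,fx=1.5,fy=1.5))
E
```

```text
time: 38.62
position: [0.4338, -0.1336, 0.1319]
orientation: [-180.0, 0.1, -179.8]
contact_force: [0.4, 1.0, 0.7]
grip_width: 1.001
```

View pics/z_topo.png

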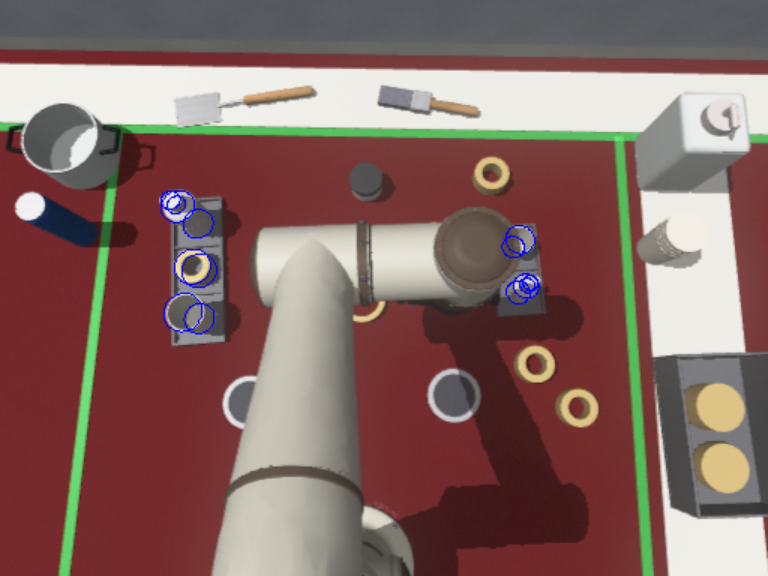

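View pics/z_sceneo.png

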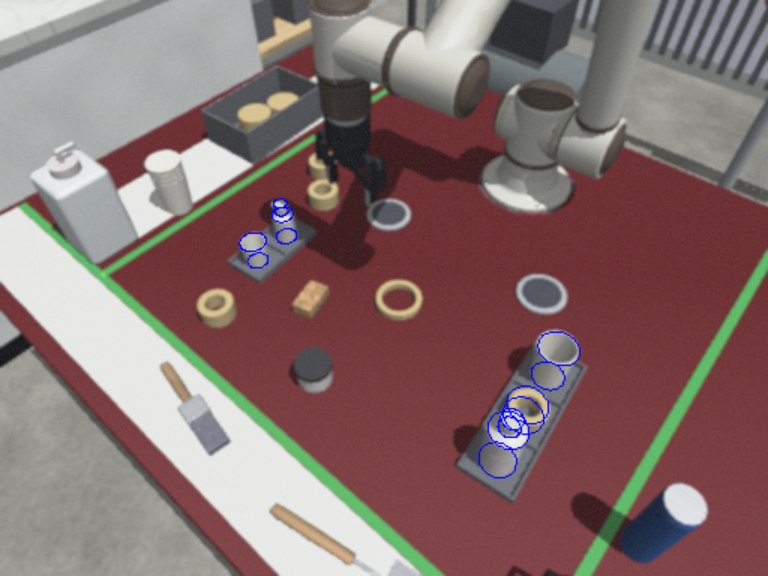

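View pics/z_wrist.png

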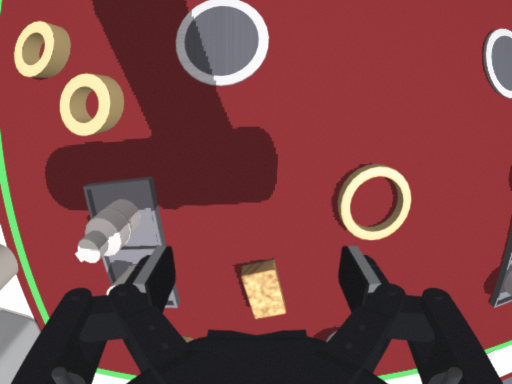

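All five models, projected upright on the bay floors, match both views, and the spares haven't moved. Handing in.

Run:
```python
from h import *
from cell import workorder
im=cv2.imread("pics/z_scene.png")
for k,x,y in [("thick_roll",.513,.312),("tall_bottle",.605,.322),("short_bottle",.482,-.291),("large_cup",.4217,.304),("small_cup",.5688,-.284)]: pass
for k,x,y in [("flat_roll",.4628,.0025),("jar",.686,-.001)]: print(k,fit("scene",im,k,x,y))
print(workorder.job_done(), manip.state()["time"])
```

```text
flat_roll (array([462. ,   2.7]), 0.076)
jar (array([ 6.849e+02, -6.000e-01]), 0.045)
the job is handed in; nothing more can be done
the job is handed in; nothing more can be done
```

Both kits are made up and the job is handed in, at about 39 s on the robot's clock.

- **Large tray:** the thick roll lies flat in the middle bay. It was the leftmost of the four lookalikes. The tall bottle is in the far bay and the large cup in the near bay.
- **Small tray:** the short bottle is in the near bay and the small cup in the far bay.
- **Placing:** each thing was lowered until the wrist force showed it touching the bay floor, then released. The highest reading was about 12 N.

**Last checks:**
- Outlines of the five things, drawn upright on their bay floors, lined up with the final top and scene pictures. The arm covered part of the small tray in the top view.
- The flat roll and jar measured within 1 mm of where they started in the scene view. I checked the sanding block only by eye, and it looked unmoved.
- The gripper was clear of everything.

**One disagreement:** the fingertips sit about 41 mm short of the stated TCP when shut and about 55 mm when open. My first close on the roll therefore shut in the air above it, without touching it. I measured the offset in the wrist and scene pictures and used it for every grasp after that.

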